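# Pack the dressing pots and bolt the transport box

## Robot

A 6-joint arm with a two-finger parallel gripper is mounted at the origin on the work surface. World frame = base frame: x ahead of the robot, y to its left, z up, the work surface at z = 0. Lengths are in m, angles in rad, forces in N, time in s.
With the tool pointing down it reaches from about 0.3 to 0.875 m from the base axis. Payload 6.4 kg.
Tool frame: the origin (TCP) lies on the centre line of the jaws, within the pads' length; the fingertips stand 8 mm ahead of it and the grasp point (between the pads) lies 11 mm behind it; z points along the fingers, y is the line along which they close (so a half turn about z gives the same grasp; the last joint's range is limited). The gripper opens to 85 mm and grips with 20 to 120 N. Pads are 22 mm wide; open, the fingers measure 114 mm over their backs; the gripper's body (76 mm by 85 mm) begins 54 mm behind the grasp point. The pads swing forward as they close: fully open they stand 13 mm farther back than shut.
Start: joints at [-1.379, 0.181, 1.607, -0, 1.354, -0.206], TCP at [0.223, -0.53, 0.209] pointing down, gripper open.
Joint ranges: [-2.99, 2.99], [-0.89, 2.07], [0.3, 2.58], [-1.14, 4.28], [0, 2.63], [-3.12, 3.12]. Speed limits (rad/s): [2.57, 2.57, 3.01, 3.14, 3.14, 3.14].

## Interface

Orientations are given as a unit quaternion [w, x, y, z].
In Python, from bench import ctrl gives the robot as it stands.
- The arm moves only by the shell command python3 -m handwheel 'ROWS' [OPENING]. ROWS is JSON, a list that holds one entry, the list of rows, each a list of 4 numbers: the shift along the tool's x, y, z each as a share of 20 cm, from -1 to 1, then the turn about the tool's z as a share of 1.5 rad, from -1 to 1. In form: [[[x, y, z, twist], ...]]. A call has 1 to 10 rows; each row is the pose to reach, as a shift and turn from the pose commanded when the call began, along the tool's axes at that moment; what a row does not reach only later rows make up. A row lasts 1/8 s, in which the tool goes at most 62.5 mm and 10.7 degrees, less where a joint would pass 70% of its speed; a pose out of reach is approached as far as the arm can. A call with a number of a shift or a turn outside -1 to 1 is refused whole. A call with a gripper value outside its range is refused whole. OPENING is the finger opening in mm, from 0 to 85.4, set as the call begins (- or left out, the last holds). The fingers move at their own pace and stop on an object; the grip force is fixed at half the most. Time passes only in rows, so rows that repeat a pose let the fingers close. It gives the time, the measured TCP pose, the force, the opening and the grip force at its end, in the units of the state.
- ctrl.get_obs(): the state, without advancing time (a new reading comes with each control period).
- ctrl.camera(name): name is "scene" or "top"; returns a dict with "color" (384x512x3 uint8, red, green, blue), "range_z" (384x512 float32, m along the optical axis (not along the pixel's ray), 0 where there is no reading), "K" (3x3 intrinsics, pixels), "distortion" ([k1, k2, p1, p2, k3] as OpenCV has them; the pictures are not rectified), "pose" (4x4, takes a point from camera to world coordinates). Camera axes: x right, y down, z forward; pixel columns grow to the right and rows downward; lengths in m; the calibration is good to about 2 mm. A picture is of the moment at which its call begins.
- ctrl.hand_in(): hands the job in; it is judged then, once.
The state is a dict: "time_s": time; "q": joint angles; "dq": joint speeds; "joint_efforts": joint torques, N m; "eef_pos": TCP position; "eef_rot": TCP orientation; "wrist_force": force on the tool from outside, world axes, zero at the start; "torque": the same for the moment, N m; "opening": opening from 0.0 (shut) to 1.0 (fully open); "grasp_force": force on a finger pad.
Only numpy, scipy, OpenCV 4.12 (cv2) and the standard library are available. Lean on these libraries where they do the work, as an engineer would, in place of code of your own. Each camera call takes 0.05 s, during which the arm holds its last target. There are 200 camera calls.

## Task

Get the used steelware ready for the sterilising department: set every steel pot and mug on the trolley upright on the floor of the white transport box, one to a bay, without dropping them in. Then, with the bolt drawn fully back, lay the blue cover on the box so that it sits down level in the mouth with a tongue at the bolt, and slide the bolt fully home into its keeper over that tongue. Leave the bottles, carton and jars where they stand, and do not drop the cover on.

Things in the scene. Friction and masses are not known exactly. Their poses are not given: they have to be found in the camera images.
- box: white transport box, fixed, 192 x 192 mm, 105 mm high, walls and floor 6 mm, open on top. A cross of 4 mm dividers (50 mm high) makes four bays of 88 x 88 mm. Origin: centre of the underside; -x is its front, with the bolt, two steel guide straps and a brass keeper (they reach 30 mm out from the wall and 131 mm up).
- bolt (a joint): barrel bolt on the box front, m: 0 = fully drawn back (clear of the tongue), 0.056 = fully home in the keeper; grows towards the box -y. A 12 mm round steel bar along the box y axis, axis 120 mm above the table, 18 mm in front of the wall; home, it passes 3 mm above the seated cover tongue. Starts mostly or fully thrown. About 3 N to slide.
- bolt_knob (a point): centre of the top of the bolt's red upright knob, a 14 mm thick, 36 mm tall stem standing on the bolt, top 162 mm above the table; moves with the bolt. The guide straps beside it are 131 mm high.
- keeper (a point): centre of the brass keeper, on the bolt's axis; fixed on the box
- bay0 (a point): centre of the floor of the box's front +y bay (88 x 88 mm), 6 mm above the table; axes as the box
- bay1 (a point): centre of the floor of the box's front -y bay (88 x 88 mm), 6 mm above the table; axes as the box
- bay2 (a point): centre of the floor of the box's rear +y bay (88 x 88 mm), 6 mm above the table; axes as the box
- bay3 (a point): centre of the floor of the box's rear -y bay (88 x 88 mm), 6 mm above the table; axes as the box
- cover: blue cover, 0.35 kg: plate 196 x 196 x 6 mm on an 8 mm deep ridge (172 mm square; box mouth 180). 26 mm wide tongues stand out 28 mm on -x at y -45 mm and on +x at y +45 mm; fits either way round. White arched handle: 12 mm bar along y, 84 mm long, centre line at z 54 mm. Origin: centre of the ridge underside, 97 mm above the box underside when seated.
- pot0: steel dressing pot, loose, 60 mm diameter, body 50 mm high, wall 3 mm, with a rigid upright arched bail handle (round bar 10 mm thick, level top part 30 mm long along the pot's y axis, its centre line 81 mm above the underside, highest point 86 mm). Origin: centre of the underside, z up. May be absent.
- pot1: steel dressing pot, loose, 60 mm diameter, body 50 mm high, wall 3 mm, with a rigid upright arched bail handle (round bar 10 mm thick, level top part 30 mm long along the pot's y axis, its centre line 81 mm above the underside, highest point 86 mm). Origin: centre of the underside, z up. May be absent.
- pot2: steel dressing pot, loose, 60 mm diameter, body 50 mm high, wall 3 mm, with a rigid upright arched bail handle (round bar 10 mm thick, level top part 30 mm long along the pot's y axis, its centre line 81 mm above the underside, highest point 86 mm). Origin: centre of the underside, z up. May be absent.
- mug0: steel mug, loose, 50 mm diameter, 72 mm high, wall 3 mm. Side handle on its +y side: a 10 mm round bar level from the wall to 46 mm from the axis, centre line 62 mm above the underside, then down to 20 mm height and back; outermost point 51 mm from the axis. Pinch from above at y = 38 mm, z = 62 mm. Origin: centre of the underside, z up. May be absent.
- mug1: steel mug, loose, 50 mm diameter, 72 mm high, wall 3 mm. Side handle on its +y side: a 10 mm round bar level from the wall to 46 mm from the axis, centre line 62 mm above the underside, then down to 20 mm height and back; outermost point 51 mm from the axis. Pinch from above at y = 38 mm, z = 62 mm. Origin: centre of the underside, z up. May be absent.
- bottle_brown: bystander: brown glass bottle with red cap, 48 mm diameter, 100 mm high, origin centre of underside
- bottle_green: bystander: green glass bottle with red cap, 48 mm diameter, 105 mm high, origin centre of underside
- carton: bystander: blue swab carton 70 x 90 x 45 mm, origin centre of underside
- jar: bystander: white jar with steel cap, 60 mm diameter, 75 mm high, origin centre of underside
- forceps_jar: bystander: steel forceps jar, 56 mm diameter, 85 mm high with instruments up to 160 mm, origin centre of underside

How it is judged:
On the way, in this order (a step that is already met when the one before it is completed fails the run):
1. every pot and mug present stands upright on the box's floor (x of pot0 in the frame of box between -0.09 and 0.09 m and y of pot0 in the frame of box between -0.09 and 0.09 m and z of pot0 in the frame of box between 0 and 0.012 m and angle between each of pot0, pot1, pot2, mug0, mug1's own z axis and vertical below 0.12 rad and linear speed of each of pot0, pot1, pot2, mug0, mug1 below 0.05 m/s and x of pot1 in the frame of box between -0.09 and 0.09 m and y of pot1 in the frame of box between -0.09 and 0.09 m and z of pot1 in the frame of box between 0 and 0.012 m and x of pot2 in the frame of box between -0.09 and 0.09 m and y of pot2 in the frame of box between -0.09 and 0.09 m and z of pot2 in the frame of box between 0 and 0.012 m and x of mug0 in the frame of box between -0.09 and 0.09 m and y of mug0 in the frame of box between -0.09 and 0.09 m and z of mug0 in the frame of box between 0 and 0.012 m and x of mug1 in the frame of box between -0.09 and 0.09 m and y of mug1 in the frame of box between -0.09 and 0.09 m and z of mug1 in the frame of box between 0 and 0.012 m and horizontal distance between mug0 and mug1 above 0.0535 m), for 0.2 s.
2. with them inside, the cover is seated level on the box, the bolt drawn back clear of it (x of cover in the frame of box between -0.007 and 0.007 m and y of cover in the frame of box between -0.007 and 0.007 m and z of cover in the frame of box between 0.093 and 0.1005 m and angle between cover's own z axis and vertical below 0.03 rad and angle between the x axis of cover and the x axis of box, either way round below 0.12 rad and value of joint bolt below 0.012 m), for 0.2 s.
At the end, for the whole second after the job is handed in: Each pot and mug present stands upright (within 7 degrees) on the box floor, one to a bay (mug axes over 53.5 mm apart); the cover is seated (centred within 7 mm, height 4 mm, level within 1.7 degrees, square within 7 degrees, either way round); the bolt is home within 6 mm; all at rest (all of step 1 and x of cover in the frame of box between -0.007 and 0.007 m and y of cover in the frame of box between -0.007 and 0.007 m and z of cover in the frame of box between 0.093 and 0.1005 m and angle between cover's own z axis and vertical below 0.03 rad and angle between the x axis of cover and the x axis of box, either way round below 0.12 rad and value of joint bolt above 0.05 m and linear speed of cover below 0.03 m/s); the robot touches nothing.
It fails at once if a bottle, the carton or a jar is pushed more than 6 cm away or knocked over ((distance of bottle_brown from where it was at the start of the episode above 0.06 m or angle between bottle_brown's own z axis and vertical above 0.6 rad) or (distance of bottle_green from where it was at the start of the episode above 0.06 m or angle between bottle_green's own z axis and vertical above 0.6 rad) or (distance of carton from where it was at the start of the episode above 0.06 m or angle between carton's own z axis and vertical above 0.6 rad) or (distance of jar from where it was at the start of the episode above 0.06 m or angle between jar's own z axis and vertical above 0.6 rad) or (distance of forceps_jar from where it was at the start of the episode above 0.06 m or angle between forceps_jar's own z axis and vertical above 0.6 rad)).
It fails at once if a pot or mug is let fall into the box instead of being set down ((x of pot0 in the frame of box between -0.09 and 0.09 m and y of pot0 in the frame of box between -0.09 and 0.09 m and z of pot0 in the frame of box below 0.09 m and linear speed of pot0 above 0.8 m/s) or (x of pot1 in the frame of box between -0.09 and 0.09 m and y of pot1 in the frame of box between -0.09 and 0.09 m and z of pot1 in the frame of box below 0.09 m and linear speed of pot1 above 0.8 m/s) or (x of pot2 in the frame of box between -0.09 and 0.09 m and y of pot2 in the frame of box between -0.09 and 0.09 m and z of pot2 in the frame of box below 0.09 m and linear speed of pot2 above 0.8 m/s) or (x of mug0 in the frame of box between -0.09 and 0.09 m and y of mug0 in the frame of box between -0.09 and 0.09 m and z of mug0 in the frame of box below 0.09 m and linear speed of mug0 above 0.8 m/s) or (x of mug1 in the frame of box between -0.09 and 0.09 m and y of mug1 in the frame of box between -0.09 and 0.09 m and z of mug1 in the frame of box below 0.09 m and linear speed of mug1 above 0.8 m/s)).
It fails at once if the cover is dropped onto the box (horizontal distance between cover and box below 0.06 m and z of cover in the frame of box below 0.14 m and linear speed of cover above 0.8 m/s).
Of pot0, pot1, pot2, mug0, mug1 only 3 to 4 are there at a start; the rules pass over those that are not, and their reading is None.
At some moment in a run one of pot0, pot1, pot2, mug0, mug1, cover may be knocked a few centimetres aside while the robot is not near it.
It also fails if it takes over 210 s, if anything falls off the work surface, if the arm or the gripper's body presses on something with over 40 N, if the wrist force passes 120 N, or if a joint passes its speed limit or range.

## Working session

There is one attempt and no reset: what is moved stays moved. The work goes in short steps, Python scripts to look and compute and a shell command to move; the robot and the scene stay as the last step left them, time stands still between calls to the robot, and variables do not carry over. Pictures are saved under pics/ and viewed, at most 14 in all, crops included, and the job is handed in when it is done.

```bash
ls; mkdir -p pics
python3 - <<'E'
from bench import ctrl
import cv2,numpy as np
for n in("scene","top"):
    c=ctrl.camera(n); cv2.imwrite(f"pics/{n}0.png",cv2.resize(c["color"][:,:,::-1],(800,600),interpolation=cv2.INTER_CUBIC))
    np.savez(f"{n}0.npz",**c); print(n,c["K"],c["distortion"],c["pose"].round(3), (c["range_z"]>0).mean())
print(ctrl.get_obs())
E
```

```text
pics
scene [[464.9298949    0.         253.7991962 ]
 [  0.         464.9298949  191.24106047]
 [  0.           0.           1.        ]] [-0.00383119  0.          0.          0.          0.        ] [[-0.628  0.612 -0.482  1.34 ]
 [ 0.778  0.507 -0.371  0.605]
 [ 0.017 -0.608 -0.794  1.324]
 [ 0.     0.     0.     1.   ]] 0.9960581461588541
top [[427.790345     0.         253.43024416]
 [  0.         427.790345   194.04554027]
 [  0.           0.           1.        ]] [-0.15994186  0.          0.          0.          0.        ] [[-0.01  -0.984  0.179  0.316]
 [-1.     0.01  -0.004  0.043]
 [ 0.002 -0.179 -0.984  1.57 ]
 [ 0.     0.     0.     1.   ]] 0.9958953857421875
{'time_s': 0.1, 'q': array([-1.37930408e+00,  1.81478895e-01,  1.60791607e+00, -3.04136836e-05,
        1.35380916e+00, -2.06324652e-01]), 'dq': array([ 0.00073952, -0.00215605, -0.00220777,  0.0002586 , -0.00060631,
       -0.0007934 ]), 'joint_efforts': array([ 7.24385682e-04, -4.45876408e+01, -3.52235985e+01, -1.85338490e-04,
        4.17193995e-03, -1.34900662e-05]), 'eef_pos': array([ 0.22264704, -0.52955718,  0.20806355]), 'eef_rot': array([-8.05822436e-04,  9.80281884e-01,  1.97602576e-01, -8.87176179e-06]), 'wrist_force': array([-0.46260327, -0.31832423,  0.80465425]), 'torque': array([ 0.01446104, -0.02388262,  0.03403512]), 'grasp_force': 0.0, 'opening': 0.9976873801731652}
```

View pics/scene0.png

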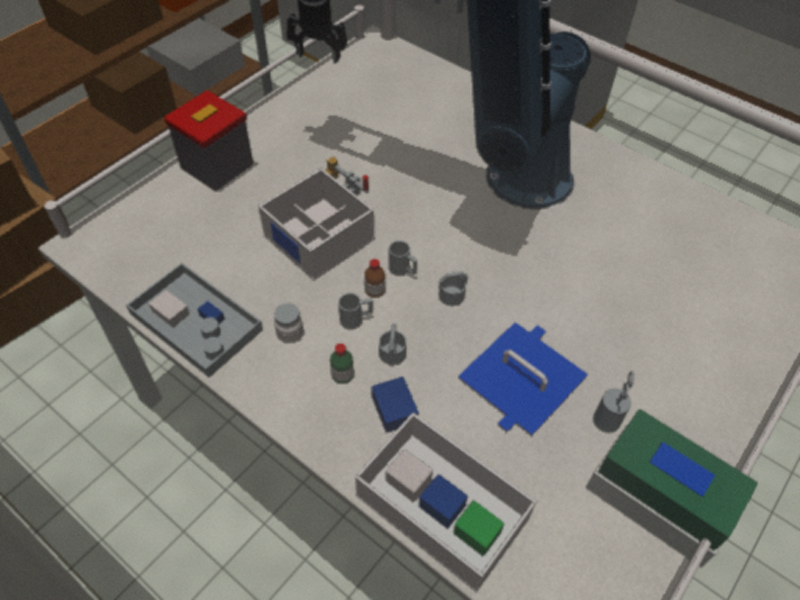

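View pics/top0.png

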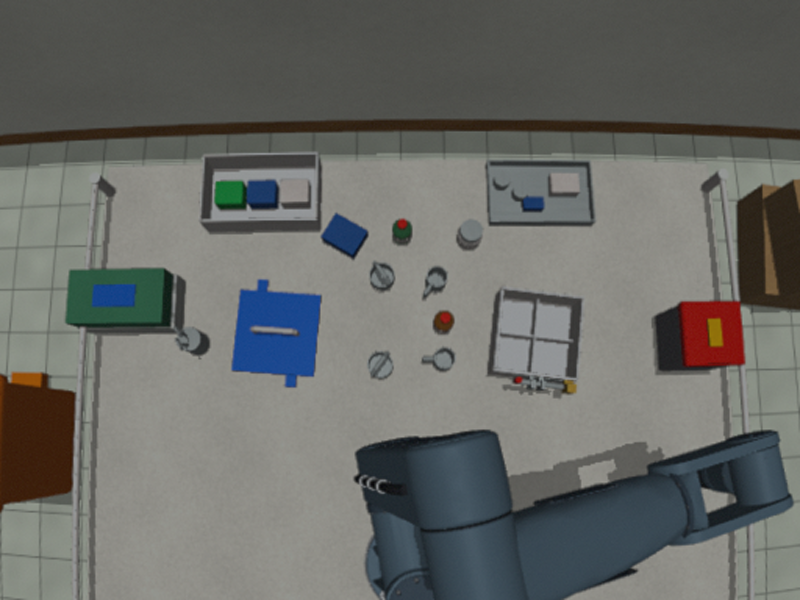

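The scene picture shows two pots, at (452,288) and (392,345), and two mugs, at (400,257) and (350,310). The blue cover is at (523,377), and the box is at (317,225) with its bolt on the robot side. The top picture has pots at (381,275) and (380,364) and mugs at (437,278) and (443,358). The red knob is at (517,379) and the brass keeper at (570,386).

```bash
cat > h.py <<'E'
import cv2,numpy as np
from bench import ctrl
class V:
    def __init__(s,n,c=None):
        c=c or ctrl.camera(n); s.c=c; s.im=c["color"]; s.K=c["K"]; s.d=c["distortion"]; s.P=c["pose"]
        h,w=s.im.shape[:2]; u,v=np.meshgrid(np.arange(w),np.arange(h))
        s.rays=s.ray(np.c_[u.ravel(),v.ravel()]).reshape(h,w,3)
        s.xyz=s.P[:3,3]+s.rays*c["range_z"][...,None]; s.xyz[c["range_z"]==0]=np.nan
        s.hsv=cv2.cvtColor(s.im,cv2.COLOR_RGB2HSV)
    def ray(s,p):
        q=cv2.undistortPoints(np.asarray(p,float).reshape(-1,1,2),s.K,s.d).reshape(-1,2)
        return np.c_[q,np.ones(len(q))]@s.P[:3,:3].T
    def onz(s,p,z):
        r=s.ray(p); return (s.P[:3,3]+r*((z-s.P[2,3])/r[:,2])[:,None])[:,:2]
    def px(s,X):
        T=np.linalg.inv(s.P); return cv2.projectPoints(np.asarray(X,float).reshape(-1,1,3),cv2.Rodrigues(T[:3,:3])[0],T[:3,3],s.K,s.d)[0].reshape(-1,2)
def tool():
    o=ctrl.get_obs(); w,x,y,z=o["eef_rot"]
    from scipy.spatial.transform import Rotation as R
    return o,R.from_quat([x,y,z,w]).as_matrix()
def go(p,ydir=None):
    """shares needed to bring TCP to p with tool y along world angle ydir (deg, mod 180)"""
    o,M=tool(); d=M.T@(np.array(p)-o["eef_pos"])/.2; t=0
    a=np.degrees(np.arctan2(M[1,1],M[0,1]))
    if ydir is not None:
        t=-((ydir-a+90)%180-90)   # world yaw -> about tool z (down)
    print("t=%.1f tcp"%o["time_s"],o["eef_pos"].round(4),"ydir %.1f q6 %.2f"%(a,o["q"][5]),"shares",d.round(3),"twist %.3f (%.1f deg)"%(np.radians(t)/1.5,t),"F",o["wrist_force"].round(1),"open %.3f grip %.1f"%(o["opening"],o["grasp_force"]))
E
python3 - <<'E'
from h import *
for n in("top","scene"):
    v=V(n,dict(np.load(f"{n}0.npz")))
    z=v.xyz[...,2]; m=(z>.012)&(z<.2)&(v.xyz[...,0]>.25)&(v.xyz[...,0]<.85)&(abs(v.xyz[...,1])<.65)
    k,l,st,_=cv2.connectedComponentsWithStats(m.astype(np.uint8))
    print(n,"table z",np.nanmedian(z[(abs(z)<.03)]))
    for i in range(1,k):
        if st[i,4]<25: continue
        p=v.xyz[l==i]; print(st[i],"mean",p.mean(0).round(3),"rng",np.percentile(p,2,0).round(3),np.percentile(p,98,0).round(3),"rgb",v.im[l==i].mean(0).round())
v=V("top",dict(np.load("top0.npz"))); s=V("scene",dict(np.load("scene0.npz")))
A=cv2.resize(v.im[155:260,225:305],(400,525),interpolation=cv2.INTER_CUBIC)
B=cv2.resize(s.im[145:245,205:305],(400,400),interpolation=cv2.INTER_CUBIC); B=cv2.copyMakeBorder(B,0,125,0,0,cv2.BORDER_CONSTANT)
cv2.imwrite("pics/crop1.png",np.hstack([A,B])[:,:,::-1])
A=cv2.resize(v.im[175:260,305:385],(400,425),interpolation=cv2.INTER_CUBIC)
B=cv2.resize(s.im[95:180,160:245],(400,425),interpolation=cv2.INTER_CUBIC)
cv2.imwrite("pics/crop2.png",np.hstack([A,B])[:,:,::-1])
E
```

```text
top table z -3.220172162954338e-05
[127 124  78  24 705] mean [0.793 0.366 0.06 ] rng [0.782 0.221 0.014] [0.844 0.497 0.094] rgb [81. 80. 80.]
[137 127  21   8 111] mean [0.843 0.437 0.043] rng [0.837 0.405 0.013] [0.849 0.472 0.062] rgb [24. 77. 39.]
[158 127  21   8 126] mean [0.842 0.357 0.041] rng [0.837 0.323 0.013] [0.85  0.392 0.061] rgb [28. 45. 72.]
[179 126  20   9 116] mean [0.842 0.278 0.044] rng [0.837 0.246 0.014] [0.849 0.311 0.064] rgb [96. 94. 92.]
[313 128  69  16 243] mean [ 0.802 -0.33   0.028] rng [ 0.792 -0.45   0.013] [ 0.845 -0.191  0.041] rgb [80. 84. 84.]
[334 128  15   7  87] mean [ 0.838 -0.298  0.027] rng [ 0.827 -0.323  0.014] [ 0.849 -0.274  0.035] rgb [28. 52. 89.]
[205 136  31  30 505] mean [0.759 0.159 0.042] rng [0.715 0.111 0.018] [0.804 0.207 0.051] rgb [30. 56. 95.]
[251 140  13  17 175] mean [0.759 0.022 0.069] rng [0.744 0.    0.015] [0.781 0.044 0.107] rgb [62. 58. 45.]
[292 140  17  20 257] mean [ 0.753 -0.137  0.061] rng [ 0.731 -0.164  0.016] [ 0.783 -0.111  0.08 ] rgb [101. 104. 103.]
[236 167  17  19 149] mean [0.659 0.07  0.051] rng [0.
[... 2408 characters left out ...]
49 0.107] rgb [77. 74. 63.]
[380 238  26  38 503] mean [0.52  0.515 0.076] rng [0.484 0.489 0.017] [0.538 0.539 0.154] rgb [91. 93. 92.]
[ 237  241  106  106 2044] mean [0.787 0.295 0.053] rng [0.732 0.122 0.014] [0.841 0.501 0.092] rgb [83. 84. 94.]
[ 375  262   63   70 2232] mean [0.625 0.603 0.12 ] rng [0.543 0.555 0.02 ] [0.666 0.648 0.151] rgb [59. 81. 74.]
[257 288  20  21  83] mean [0.845 0.286 0.054] rng [0.839 0.251 0.027] [0.85  0.317 0.062] rgb [157. 149. 145.]
[278 304  21  17  78] mean [0.845 0.363 0.056] rng [0.839 0.329 0.05 ] [0.85  0.396 0.061] rgb [ 55.  69. 106.]
[301 321  23  18  79] mean [0.845 0.443 0.055] rng [0.84  0.41  0.045] [0.85  0.476 0.061] rgb [ 61. 121.  71.]
```

View pics/crop1.png

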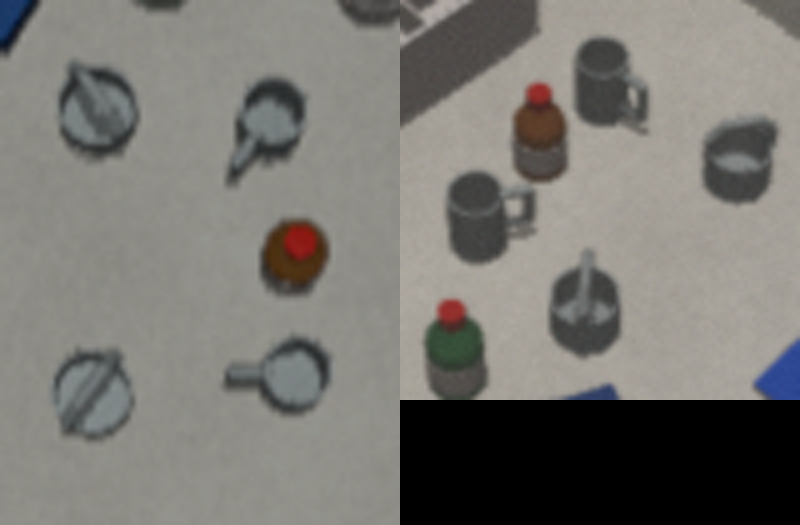

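View pics/crop2.png

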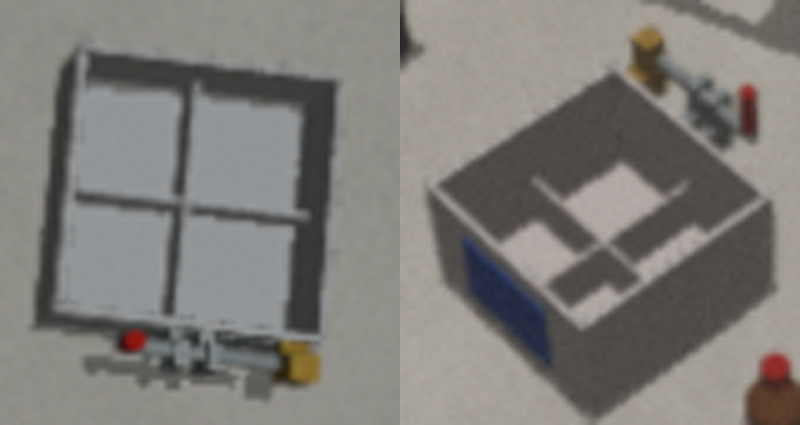

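The left crop shows the two pots with slanted bails and the two mugs with their handles towards -x and +y. The right crop shows the box turned a few degrees, with the bolt thrown: red knob at (133,340), brass keeper at (300,362). Next I measure them from both views.

```bash
cat > meas.py <<'E'
from h import *
from scipy.optimize import least_squares
def cloud(names=("top","scene"),vs=None):
    vs=vs or [V(n) for n in names]
    return [(v.xyz.reshape(-1,3),v.hsv.reshape(-1,3).astype(int)) for v in vs]
def near(P,c,r,z0,z1): return P[(np.hypot(P[:,0]-c[0],P[:,1]-c[1])<r)&(P[:,2]>z0)&(P[:,2]<z1)]
def circ(P,R,x0): return least_squares(lambda c:np.hypot(P[:,0]-c[0],P[:,1]-c[1])-R,x0,loss="soft_l1",f_scale=.002).x
def line(P):
    m=P.mean(0); a=np.linalg.svd(P[:,:2]-m[:2])[2][0]; return m,np.degrees(np.arctan2(a[1],a[0]))%180
def objs(C,pots,mugs):
    for i,c in enumerate(pots):
        for P,_ in C:
            H=near(P,c,.06,.0725,.095)
            if len(H)>5: m,a=line(H); print("pot",i,"handle",m.round(4),"dir %.0f"%a,len(H),"body",circ(near(P,c,.045,.03,.052),.0295,c).round(4))
    for i,c in enumerate(mugs):
        for P,_ in C:
            b=circ(near(P,c,.035,.055,.074),.0245,c); H=near(P,b,.06,.05,.07); r=np.hypot(*(H[:,:2]-b).T); H=H[r>.03]
            if len(H)>2: d=np.median(H[:,:2],0)-b; print("mug",i,"axis",b.round(4),"handle az %.0f"%np.degrees(np.arctan2(d[1],d[0])),"mean",H.mean(0).round(4),len(H))
def box(C):
    for P,h in C:
        R=near(P,(.5,-.28),.2,.1,.108); k=h[near_idx(P)]
        r=cv2.minAreaRect(R[:,:2].astype(np.float32)*1000); print("box rim rect",np.round(r[0],1),np.round(r[1],1),"ang %.1f"%r[2],len(R))
        for nm,s in(("red",((h[:,0]<8)|(h[:,0]>172))&(h[:,1]>130)),("brass",(h[:,0]>14)&(h[:,0]<30)&(h[:,1]>110))):
            Q=P[s]; Q=near(Q,(.40,-.28),.12,.1 if nm=="brass" else .133,.17); print(nm,Q.mean(0).round(4),np.ptp(Q,axis=0).round(3),Q.max(0).round(3),len(Q))
def near_idx(P): return slice(0,0)
def cover(C,c=(.53,.32)):
    for P,h in C:
        b=(h[:,0]>100)&(h[:,0]<125)&(h[:,1]>120); B=P[b]; B=near(B,c,.18,.008,.02); H=near(P[~b],c,.1,.045,.07)
        m,a=line(H); r=cv2.minAreaRect(B[:,:2].astype(np.float32)*1000); print("cover handle",m.round(4),"dir %.1f"%a,"plate",np.median(B,0).round(4),"rect",np.round(r[0],1),np.round(r[1],1),"%.1f"%r[2],len(H))
E
python3 - <<'E'
from meas import *
C=cloud(vs=[V(n,dict(np.load(f"{n}0.npz"))) for n in("top","scene")])
objs(C,[(.66,.07),(.452,.078)],[(.65,-.055),(.465,-.068)]); box(C); cover(C); go([.66,.07,.12])
E
```

```text
pot 0 handle [0.6597 0.0706 0.0811] dir 33 41 body [0.6598 0.0705]
pot 0 handle [0.6665 0.0755 0.0822] dir 33 41 body [0.6625 0.0732]
pot 1 handle [0.4528 0.076  0.0829] dir 140 39 body [0.4512 0.0761]
pot 1 handle [0.4564 0.0773 0.082 ] dir 142 42 body [0.4542 0.0779]
mug 0 axis [ 0.6494 -0.0558] handle az 144 mean [ 0.6166 -0.0321  0.0624] 16
mug 0 axis [ 0.6521 -0.0541] handle az 144 mean [ 0.6203 -0.0288  0.0631] 18
mug 1 axis [ 0.4643 -0.0694] handle az 92 mean [ 0.4639 -0.03    0.0655] 10
mug 1 axis [ 0.4645 -0.0673] handle az 89 mean [ 0.4653 -0.0257  0.0619] 20
box rim rect [ 497.6 -279.5] [190.4 219.2] ang 82.6 333
red [ 0.4062 -0.2177  0.1589] [0.01  0.012 0.018] [ 0.412 -0.213  0.166] 16
brass [ 0.3908 -0.3396  0.1226] [0.029 0.023 0.037] [ 0.407 -0.328  0.137] 50
box rim rect [ 503.9 -278.1] [200.4 215.5] ang 82.6 321
red [ 0.4055 -0.2162  0.1581] [0.014 0.01  0.027] [ 0.411 -0.212  0.165] 6
brass [ 0.3921 -0.3365  0.1228] [0.024 0.022 0.035] [ 0.405 -0.327  0.135] 30
cover handle [0.5335 0.3194 0.0571] dir 85.6 plate [0.5258 0.3209 0.0136] rect [532.3 321.5] [195.5 247.6] 84.6 94
cover handle [0.5349 0.3258 0.0565] dir 85.3 plate [0.5448 0.3302 0.0138] rect [533.  324.1] [195.9 250. ] 84.7 120
t=0.1 tcp [ 0.2226 -0.5296  0.2081] ydir -67.2 q6 -0.21 shares [ 3.177 -1.916  0.444] twist 0.000 (0.0 deg) F [-0.5 -0.3  0.8] open 0.998 grip 0.0
```

```bash
cat >> meas.py <<'E'
def boxfit(C,yaw=-7.4):
    a=np.radians(yaw); R=np.array([[np.cos(a),-np.sin(a)],[np.sin(a),np.cos(a)]]); c0=np.array([.506,-.279])
    for P,h in C:
        Q=near(P,c0,.16,.1025,.1075); q=(Q[:,:2]-c0)@R; o={}
        for nm,ax,s in(("+x",0,1),("-x",0,-1),("+y",1,1),("-y",1,-1)):
            m=(abs(q[:,ax]*s-.093)<.009)&(abs(q[:,1-ax])<.08); t=q[m]
            f=np.polyfit(t[:,1-ax],t[:,ax],1); o[nm]=np.median(t[:,ax]); print(nm,"%.4f slope %.3f n %d"%(o[nm],f[0],m.sum()),end="; ")
        d=np.array([o["+x"]+o["-x"],o["+y"]+o["-y"]])/2; print("centre",(c0+R@d).round(4))
E
python3 - <<'E'
from meas import *
C=cloud(vs=[V(n,dict(np.load(f"{n}0.npz"))) for n in("top","scene")])
boxfit(C)
E
```

```text
+x 0.0977 slope 0.010 n 36; -x -0.0873 slope 0.020 n 47; +y 0.0901 slope 0.005 n 50; -y -0.0923 slope 0.000 n 52; centre [ 0.511  -0.2807]
+x 0.0996 slope 0.005 n 32; -x -0.0882 slope 0.032 n 42; +y 0.0952 slope -0.003 n 39; -y -0.0925 slope -0.007 n 42; centre [ 0.5118 -0.2784]
```

```bash
python3 -c "
from h import *
go([.405,-.217,.208],82.3)"
```

```text
t=0.1 tcp [ 0.2226 -0.5296  0.2081] ydir -67.2 q6 -0.21 shares [ 1.446 -1.088  0.002] twist 0.355 (30.5 deg) F [-0.5 -0.3  0.8] open 0.998 grip 0.0
```

```bash
python3 -m handwheel '[[[0.2,-0.15,0,0.1],[0.4,-0.3,0,0.2],[0.6,-0.45,0,0.3],[0.8,-0.6,0,0.355],[0.95,-0.72,0,0.355],[0.95,-0.72,0,0.355]]]' 30; python3 -c "
from h import *
go([.405,-.217,.208],82.3)"
```

```text
time_s: 0.85
eef_pos: [0.343, -0.3214, 0.2086]
eef_rot: [-0.0, 0.998, -0.065, -0.0]
wrist_force: [0.1, 0.4, 0.9]
opening: 0.35
grasp_force: 0.0
t=0.8 tcp [ 0.343  -0.3214  0.2086] ydir -97.5 q6 0.70 shares [ 0.239 -0.558  0.003] twist 0.002 (0.2 deg) F [0.1 0.4 0.9] open 0.350 grip 0.0
```

```bash
python3 -m handwheel '[[[0.12,-0.28,0,0],[0.24,-0.558,0,0],[0.24,-0.558,0.1,0],[0.24,-0.558,0.2,0],[0.24,-0.558,0.3,0],[0.24,-0.558,0.3,0]]]'
python3 - <<'E'
from meas import *
go([.405,-.217,.148],82.3)
c=V("scene"); A=cv2.resize(c.im[80:200,160:310],(750,600),interpolation=cv2.INTER_CUBIC); cv2.imwrite("pics/k1.png",A[:,:,::-1])
E
```

```text
time_s: 1.6
eef_pos: [0.4035, -0.2195, 0.1473]
eef_rot: [-0.001, 0.998, -0.068, -0.002]
wrist_force: [-0.4, -0.3, 1.3]
opening: 0.351
grasp_force: 0.0
t=1.6 tcp [ 0.4035 -0.2195  0.1473] ydir -97.8 q6 0.95 shares [ 0.006 -0.013 -0.003] twist -0.001 (-0.1 deg) F [-0.4 -0.3  1.3] open 0.351 grip 0.0
```

View pics/k1.png

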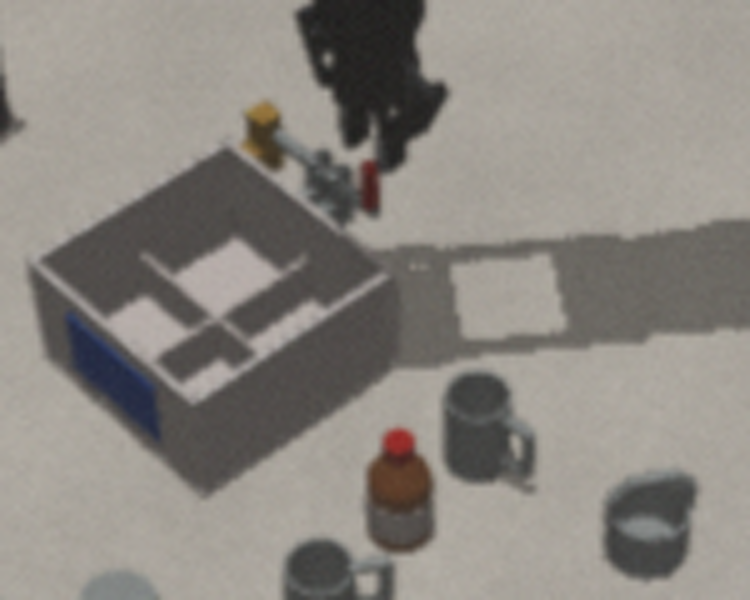

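The picture shows the fingertips at (355,145) and (390,165), just above or behind the red knob at (370,185). I'll check this by projection before pushing.

Run:
```python
from meas import *
v=V("scene"); C=[(v.xyz.reshape(-1,3),v.hsv.reshape(-1,3).astype(int))]
print(v.px([[.405,-.217,.162],[.405,-.217,.126],[.4035,-.2195,.1393],[.4055,-.2045,.139],[.4015,-.2345,.139]]))
P,h=C[0]; s=((h[:,0]<8)|(h[:,0]>172))&(h[:,1]>130); Q=near(P[s],(.40,-.22),.06,.11,.18); print(Q.round(3))
D=near(P[~s],(.40,-.22),.06,.132,.2); D=D[np.argsort(D[:,2])]; print(D[:25].round(3))
```

```text
[[233.57497419 113.03138857]
 [233.74632436 120.30104904]
 [233.42835582 117.11735094]
 [236.21475445 119.3164839 ]
 [230.66626276 115.05530746]]
[[ 0.405 -0.22   0.16 ]
 [ 0.403 -0.217  0.161]
 [ 0.405 -0.22   0.156]
 [ 0.406 -0.214  0.159]
 [ 0.408 -0.213  0.137]]
[[ 0.41  -0.216  0.132]
 [ 0.408 -0.237  0.132]
 [ 0.408 -0.213  0.132]
 [ 0.398 -0.25   0.132]
 [ 0.413 -0.209  0.133]
 [ 0.395 -0.278  0.134]
 [ 0.389 -0.278  0.134]
 [ 0.391 -0.272  0.134]
 [ 0.408 -0.218  0.134]
 [ 0.408 -0.276  0.134]
 [ 0.406 -0.273  0.134]
 [ 0.407 -0.257  0.135]
 [ 0.4   -0.273  0.135]
 [ 0.397 -0.251  0.136]
 [ 0.41  -0.249  0.137]
 [ 0.403 -0.212  0.139]
 [ 0.409 -0.217  0.14 ]
 [ 0.407 -0.214  0.14 ]
 [ 0.402 -0.213  0.143]
 [ 0.41  -0.221  0.143]
 [ 0.414 -0.217  0.144]
 [ 0.41  -0.211  0.15 ]
 [ 0.409 -0.216  0.151]
 [ 0.405 -0.211  0.151]
 [ 0.412 -0.218  0.152]]
```

Run:
```python
from meas import *
v=V("scene")
for r in range(104,124,1):
    print(r,[("%3d,%3d,%3d"%tuple(1000*v.xyz[r,c])+("R" if v.hsv[r,c,1]>130 else "d" if v.im[r,c].max()<60 else "")) for c in range(228,243,2)])
```

```text
104 ['414,-233,201', '407,-230,199d', '396,-230,191d', '415,-204,219', '416,-194,226d', '413,-188,227d', '417,-175,237d', '417,-166,242d']
105 ['410,-238,191', '403,-234,188d', '391,-235,180d', '418,-201,218', '421,-190,227d', '423,-179,235d', '422,-171,238d', '418,-165,239d']
106 ['406,-241,182', '400,-237,180d', '396,-230,182d', '239,-359, -2', '418,-193,218d', '418,-183,224d', '423,-170,236d', '412,-171,227']
107 ['411,-237,183', '401,-236,177d', '393,-234,172', '415,-205,204', '418,-193,213d', '423,-179,225d', '422,-171,229d', '220,-331, -4']
108 ['411,-237,178', '405,-233,177', '249,-361, -7', '415,-204,200', '410,-199,200d', '410,-191,204d', '419,-174,221', '230,-323,  1']
109 ['272,-363,  1', '268,-356,  3', '261,-351,  1', '415,-204,196', '413,-197,198d', '406,-194,196d', '401,-189,194', '235,-319,  1']
110 ['274,-362, -1', '265,-358, -5', '268,-345,  4', '417,-203,193', '411,-199,192d', '410,-190,196d', '397,-193,185', '238,-316,  0']
111 ['281,-355,  2', '273,-352, -2', '268,-345, -1', '418,-202,190', '415,-196,191d', '411,-190,192d', '403,-188,187', '239,-315, -4']
112 ['3
[... 894 characters left out ...]
', '283,-289,  3', '276,-284,  2']
119 ['409,-240,121', '412,-228,131', '415,-216,140', '412,-209,142R', '298,-298,  4', '289,-295,  0', '281,-291, -4', '282,-280,  3']
120 ['395,-253, 98', '407,-233,118', '410,-220,129', '408,-212,132', '298,-298, -1', '293,-292, -1', '287,-286, -2', '277,-284, -8']
121 ['400,-249, 99', '319,-312,  0', '413,-218,127', '405,-215,124', '300,-296, -4', '299,-287,  0', '293,-281,  0', '292,-271,  5']
122 ['400,-250, 93', '325,-307,  1', '410,-221,118', '408,-213,122', '310,-288,  2', '302,-284,  0', '293,-281, -6', '291,-272, -1']
123 ['400,-249, 88', '326,-306, -1', '326,-296,  4', '409,-211,118', '306,-291, -7', '306,-280,  0', '306,-270,  5', '297,-267,  0']
```

Run:
```python
from meas import *
v=V("scene",dict(np.load("scene0.npz"))); P=v.xyz.reshape(-1,3); Q=near(P,(.22,-.53),.09,.1,.35); print(Q[np.argsort(Q[:,2])][:14].round(3))
v=V("scene"); P=v.xyz.reshape(-1,3)
for v in(v,V("top")):
    P=v.xyz.reshape(-1,3); Q=near(P,(.405,-.217),.12,.17,.6); print(Q[np.argsort(Q[:,2])][:14].round(3))
go([.405,-.217,.148],82.3); print(ctrl.get_obs()["q"])
```

```text
[[ 0.236 -0.568  0.244]
 [ 0.244 -0.566  0.245]
 [ 0.233 -0.571  0.246]
 [ 0.23  -0.573  0.248]
 [ 0.214 -0.482  0.248]
 [ 0.246 -0.568  0.249]
 [ 0.209 -0.481  0.25 ]
 [ 0.253 -0.562  0.251]
 [ 0.207 -0.478  0.251]
 [ 0.212 -0.484  0.251]
 [ 0.242 -0.567  0.252]
 [ 0.245 -0.569  0.252]
 [ 0.208 -0.482  0.254]
 [ 0.206 -0.479  0.254]]
[[ 0.414 -0.202  0.173]
 [ 0.4   -0.233  0.174]
 [ 0.396 -0.232  0.176]
 [ 0.405 -0.234  0.176]
 [ 0.406 -0.195  0.177]
 [ 0.393 -0.234  0.177]
 [ 0.409 -0.235  0.178]
 [ 0.417 -0.195  0.179]
 [ 0.413 -0.199  0.179]
 [ 0.418 -0.204  0.179]
 [ 0.406 -0.247  0.179]
 [ 0.401 -0.232  0.179]
 [ 0.41  -0.239  0.181]
 [ 0.413 -0.203  0.181]]
[[ 0.395 -0.193  0.223]
 [ 0.394 -0.193  0.238]
 [ 0.397 -0.192  0.244]
 [ 0.423 -0.171  0.264]
 [ 0.423 -0.174  0.265]
 [ 0.42  -0.158  0.266]
 [ 0.426 -0.165  0.266]
 [ 0.411 -0.158  0.267]
 [ 0.426 -0.162  0.267]
 [ 0.417 -0.158  0.268]
 [ 0.42  -0.17   0.268]
 [ 0.411 -0.161  0.27 ]
 [ 0.423 -0.158  0.27 ]
 [ 0.417 -0.164  0.27 ]]
t=1.9 tcp [ 0.4051 -0.2204  0.1499] ydir -97.7 q6 0.95 shares [-0.003 -0.017  0.009] twist -0.000 (-0.0 deg) F [-0.3  0.1  0. ] open 0.351 grip 0.0
[-7.56457471e-01 -1.49987599e-02  1.94386390e+00 -6.27939794e-05
  1.21103380e+00  9.49426464e-01]
```

```bash
python3 -m handwheel '[[[0,-0.015,0.025,0],[0,-0.015,0.05,0],[0,-0.015,0.05,0]]]'
python3 - <<'E'
from meas import *
v=V("scene"); P=v.xyz.reshape(-1,3)
Q=near(P,(.405,-.217),.12,.14,.6); Q=Q[(abs(Q[:,1]+.217)>.013)];print(Q[np.argsort(Q[:,2])][:10].round(3))
go([.405,-.217,.148],82.3)
E
```

```text
time_s: 2.22
eef_pos: [0.4048, -0.2162, 0.1383]
eef_rot: [-0.0, 0.998, -0.067, -0.0]
wrist_force: [-0.3, -0.2, -0.7]
opening: 0.349
grasp_force: 0.0
[[ 0.403 -0.231  0.163]
 [ 0.409 -0.235  0.164]
 [ 0.415 -0.192  0.165]
 [ 0.401 -0.232  0.165]
 [ 0.418 -0.195  0.165]
 [ 0.408 -0.231  0.166]
 [ 0.41  -0.192  0.166]
 [ 0.417 -0.2    0.167]
 [ 0.413 -0.194  0.167]
 [ 0.398 -0.23   0.169]]
t=2.3 tcp [ 0.4049 -0.2164  0.1386] ydir -97.7 q6 0.96 shares [ 0.001  0.003 -0.047] twist -0.000 (-0.0 deg) F [-0.4 -0.1  0.2] open 0.359 grip 0.0
```

```bash
python3 -m handwheel '[[[0,0,0.025,0],[0,0,0.05,0],[0,0,0.05,0]]]'
python3 - <<'E'
from meas import *
v=V("scene"); P=v.xyz.reshape(-1,3)
Q=near(P,(.405,-.217),.12,.134,.6); Q=Q[(abs(Q[:,1]+.217)>.013)];print(Q[np.argsort(Q[:,2])][:6].round(3))
go([.405,-.217,.148],82.3)
A=cv2.resize(v.im[80:140,195:270],(750,600),interpolation=cv2.INTER_CUBIC); cv2.imwrite("pics/k2.png",A[:,:,::-1])
E
```

```text
time_s: 2.65
eef_pos: [0.4047, -0.2163, 0.1283]
eef_rot: [-0.0, 0.998, -0.067, -0.0]
wrist_force: [1.1, -0.0, 0.4]
opening: 0.349
grasp_force: 0.0
[[ 0.4   -0.334  0.134]
 [ 0.389 -0.328  0.135]
 [ 0.389 -0.278  0.135]
 [ 0.405 -0.269  0.136]
 [ 0.4   -0.328  0.138]
 [ 0.408 -0.231  0.151]]
t=2.7 tcp [ 0.4049 -0.2165  0.1286] ydir -97.7 q6 0.96 shares [ 0.001  0.003 -0.097] twist -0.000 (-0.0 deg) F [ 0.9 -0.2  0.1] open 0.351 grip 0.0
```

View pics/k2.png

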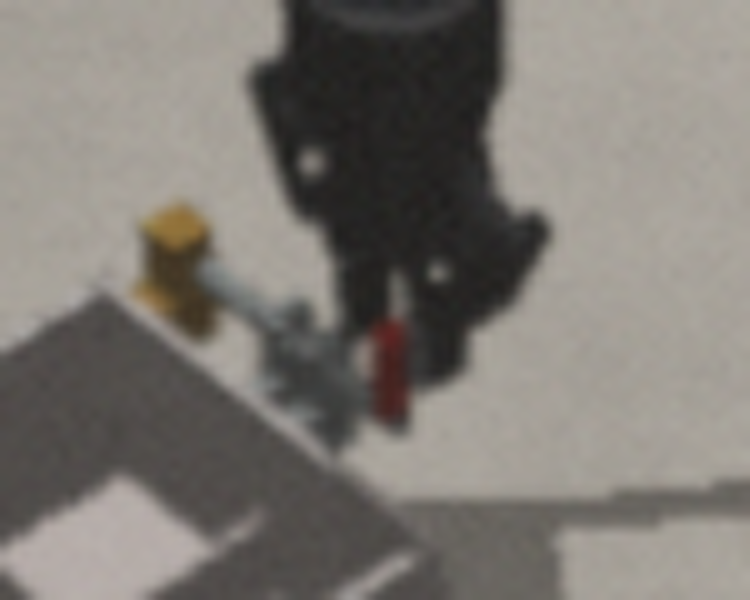

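The fingers at (365,300) and (440,350) now straddle the upper half of the red knob at (390,365). The real tips are about 20 mm higher than the state implies, so I'll calibrate height by eye. Now I draw the bolt.

```bash
python3 -m handwheel '[[[0,-0.04,0.02,0],[0,-0.08,0.03,0],[0,-0.12,0.03,0],[0,-0.16,0.03,0],[0,-0.2,0.03,0],[0,-0.24,0.03,0],[0,-0.27,0.03,0]]]';  python3 -m handwheel '[[[0,-0.02,0,0],[0,-0.04,0,0],[0,-0.04,0,0]]]'
python3 - <<'E'
from meas import *
go([.405,-.217,.148],82.3)
box(cloud())
E
```

```text
time_s: 3.58
eef_pos: [0.411, -0.1761, 0.1234]
eef_rot: [0.014, 0.998, -0.066, -0.0]
wrist_force: [-13.4, -75.4, -30.2]
opening: 0.354
grasp_force: 37.3
time_s: 3.95
eef_pos: [0.4111, -0.1759, 0.1234]
eef_rot: [0.02, 0.998, -0.068, -0.001]
wrist_force: [-16.1, -93.3, -37.7]
opening: 0.351
grasp_force: 46.2
t=4.0 tcp [ 0.4111 -0.1759  0.1234] ydir -97.8 q6 1.08 shares [-0.003  0.213 -0.115] twist -0.001 (-0.1 deg) F [-16.1 -93.3 -37.7] open 0.351 grip 46.2
box rim rect [ 504.3 -280.7] [190.4 206.8] ang 82.3 221meas.py:24: RuntimeWarning: Mean of empty slice.
  Q=P[s]; Q=near(Q,(.40,-.28),.12,.1 if nm=="brass" else .133,.17); print(nm,Q.mean(0).round(4),np.ptp(Q,axis=0).round(3),Q.max(0).round(3),len(Q))
  ret = um.true_divide(
Traceback (most recent call last):
  File "meas.py", line 24, in box
    Q=P[s]; Q=near(Q,(.40,-.28),.12,.1 if nm=="brass" else .133,.17); print(nm,Q.mean(0).round(4),np.ptp(Q,axis=0).round(3),Q.max(0).round(3),len(Q))
                                                                                                  ~~~~~~^^^^^^^^^^
ValueError: zero-size array to reduction operation maximum which has no identity
```

```bash
python3 -m handwheel '[[[0,0.06,0,0],[0,0.13,0,0],[0,0.13,0,0]]]'
python3 - <<'E'
from meas import *
go([.405,-.217,.148],82.3)
v=V("scene");t=V("top")
for w in(v,t):
    P=w.xyz.reshape(-1,3);h=w.hsv.reshape(-1,3); s=((h[:,0]<8)|(h[:,0]>172))&(h[:,1]>120); Q=near(P[s],(.41,-.2),.08,.11,.18); print(len(Q),Q.mean(0).round(4) if len(Q) else 0)
A=cv2.resize(v.im[80:140,195:270],(750,600),interpolation=cv2.INTER_CUBIC); cv2.imwrite("pics/k3.png",A[:,:,::-1])
E
```

```text
time_s: 4.42
eef_pos: [0.4095, -0.1806, 0.1225]
eef_rot: [-0.001, 0.998, -0.068, -0.0]
wrist_force: [-0.1, -0.3, -0.1]
opening: 0.354
grasp_force: 0.0
t=4.4 tcp [ 0.4095 -0.1806  0.1225] ydir -97.8 q6 1.02 shares [ 0.002  0.183 -0.128] twist -0.001 (-0.1 deg) F [-0.1 -0.3 -0.1] open 0.354 grip 0.0
19 [ 0.4135 -0.1795  0.1537]
0 0
```

View pics/k3.png

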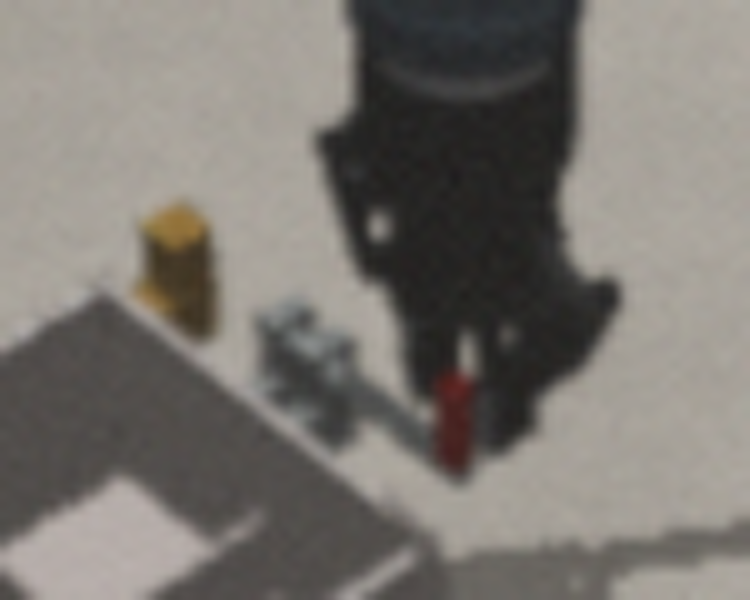

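The bolt is now out of the keeper and fully drawn: knob at (455,425), its end behind the strap at (300,340). Next I check the tool height with a light touch on bare table.

```bash
python3 -m handwheel '[[[0,0,-0.2,0],[0,0,-0.4,0],[0,-0.2,-0.4,0],[-0.1,-0.45,-0.4,0],[-0.2,-0.7,-0.4,0],[-0.3,-0.95,-0.4,0],[-0.3,-0.95,-0.2,0],[-0.3,-0.95,0.0,0],[-0.3,-0.95,0.1,0],[-0.3,-0.95,0.2,0]]]'; python3 -m handwheel '[[[0,0,0.1,0],[0,0,0.2,0],[0,0,0.24,0],[0,0,0.24,0]]]'
python3 - <<'E'
from meas import *
go([.4,0,.15],82.3)
v=V("scene"); P=v.xyz.reshape(-1,3); e=ctrl.get_obs()["eef_pos"]
Q=near(P,e[:2],.06,.012,.6);print(Q[np.argsort(Q[:,2])][:6].round(3))
E
```

```text
time_s: 5.78
eef_pos: [0.3752, 0.0169, 0.082]
eef_rot: [-0.0, 0.998, -0.066, -0.0]
wrist_force: [-0.1, 0.0, 0.1]
opening: 0.349
grasp_force: 0.0
time_s: 6.28
eef_pos: [0.3755, 0.0161, 0.0347]
eef_rot: [-0.0, 0.998, -0.067, -0.001]
wrist_force: [-0.0, 0.8, -0.1]
opening: 0.349
grasp_force: 0.0
t=6.3 tcp [0.3755 0.0161 0.0347] ydir -97.7 q6 1.43 shares [ 0.132  0.063 -0.577] twist 0.000 (0.0 deg) F [-0.   0.8 -0.1] open 0.349 grip 0.0
[[ 0.38   0.036  0.058]
 [ 0.359  0.003  0.058]
 [ 0.366  0.003  0.06 ]
 [ 0.382  0.001  0.061]
 [ 0.373  0.004  0.061]
 [ 0.381 -0.004  0.061]]
```

```bash
for i in 1; do python3 -m handwheel '[[[0,0,0.08,0],[0,0,0.08,0]]]'; python3 -m handwheel '[[[0,0,0.03,0],[0,0,0.03,0]]]';python3 -m handwheel '[[[0,0,0.03,0],[0,0,0.03,0]]]'; done | grep -E "eef_pos|wrist"
python3 - <<'E'
from meas import *
v=V("scene"); P=v.xyz.reshape(-1,3); e=ctrl.get_obs()["eef_pos"]
Q=near(P,e[:2],.06,.012,.6);print(Q[np.argsort(Q[:,2])][:6].round(3))
E
```

```text
eef_pos: [0.3757, 0.0156, 0.019]
wrist_force: [-0.7, -0.5, 0.2]
eef_pos: [0.3761, 0.0154, 0.013]
wrist_force: [0.4, 0.3, 0.4]
eef_pos: [0.3756, 0.0155, 0.0065]
wrist_force: [0.2, -0.6, 0.6]
[[ 0.381 -0.001  0.03 ]
 [ 0.379  0.002  0.031]
 [ 0.366  0.001  0.031]
 [ 0.361  0.002  0.032]
 [ 0.385  0.034  0.032]
 [ 0.37  -0.     0.033]]
```

```bash
for i in 1; do python3 -m handwheel '[[[0,0,0.04,0],[0,0,0.04,0]]]'; python3 -m handwheel '[[[0,0,0.02,0],[0,0,0.02,0]]]';python3 -m handwheel '[[[0,0,0.02,0],[0,0,0.02,0]]]'; python3 -m handwheel '[[[0,0,0.02,0],[0,0,0.02,0]]]'; done | grep -E "eef_pos|wrist"
```

```text
eef_pos: [0.3753, 0.0155, -0.0018]
wrist_force: [-0.3, 0.5, 0.0]
eef_pos: [0.3757, 0.0155, -0.0054]
wrist_force: [-0.3, -0.2, -1.0]
eef_pos: [0.3757, 0.0154, -0.0094]
wrist_force: [-0.7, 0.7, -0.2]
eef_pos: [0.3757, 0.0154, -0.0134]
wrist_force: [-0.5, -0.3, -0.3]
```

```bash
for i in 1; do python3 -m handwheel '[[[0,0,0.02,0],[0,0,0.02,0]]]'; python3 -m handwheel '[[[0,0,0.015,0],[0,0,0.015,0]]]';python3 -m handwheel '[[[0,0,0.015,0],[0,0,0.015,0]]]'; done | grep -E "eef_pos|wrist"
```

```text
eef_pos: [0.3757, 0.0154, -0.0174]
wrist_force: [0.8, 0.3, -0.2]
eef_pos: [0.3758, 0.0154, -0.0203]
wrist_force: [-0.3, -0.6, 0.3]
eef_pos: [0.3763, 0.0153, -0.0228]
wrist_force: [-1.8, 0.8, 6.3]
```

Contact came at a state z of -0.0225 with 30 mm open, so the true tip is about TCP z + 22 mm. That makes the grasp point about TCP + 37 mm. Going to pot1.

```bash
python3 -m handwheel '[[[0,0,-0.3,0],[0,0,-0.6,0],[0,0,-0.6,0]]]' 40 | tail -2; python3 -c "
from h import *
go([.4535,.077,.1],51)"
```

```text
opening: 0.468
grasp_force: 0.0
t=9.2 tcp [0.38   0.0143 0.1014] ydir -97.7 q6 1.43 shares [ 0.322 -0.36   0.01 ] twist 0.364 (31.3 deg) F [ 0.9  0.2 -1. ] open 0.468 grip 0.0
```

```bash
python3 -m handwheel '[[[0.11,-0.12,0,0.12],[0.22,-0.24,0,0.24],[0.322,-0.36,0,0.364],[0.322,-0.36,0,0.364]]]'|head -3;python3 -c "
from h import *
go([.4535,.077,.044],51)"
```

```text
time_s: 9.75
eef_pos: [0.4497, 0.079, 0.0958]
eef_rot: [0.0, 0.943, -0.333, -0.001]
t=9.8 tcp [0.4497 0.079  0.0958] ydir -128.9 q6 2.16 shares [ 0.021 -0.004  0.259] twist 0.001 (0.1 deg) F [-0.5  0.8 -0.5] open 0.470 grip 0.0
```

```bash
python3 -m handwheel '[[[0.021,-0.004,0.13,0],[0.021,-0.004,0.26,0],[0.021,-0.004,0.26,0]]]'|grep -E "pos|wrist"; python3 -m handwheel '[[[0,0,0,0],[0,0,0,0],[0,0,0,0],[0,0,0,0],[0,0,0,0],[0,0,0,0]]]' 0;python3 -m handwheel '[[[0,0,-0.02,0],[0,0,-0.1,0],[0,0,-0.1,0]]]'; python3 -c "
from meas import *
go([.4535,.077,.044],51)
v=V('scene');A=cv2.resize(v.im[140:220,240:340],(750,600),interpolation=cv2.INTER_CUBIC); cv2.imwrite('pics/p1.png',A[:,:,::-1])"
```

```text
eef_pos: [0.4499, 0.0758, 0.0425]
wrist_force: [-0.2, -1.2, 0.0]
time_s: 10.88
eef_pos: [0.4541, 0.0758, 0.046]
eef_rot: [-0.0, 0.943, -0.334, 0.001]
wrist_force: [-0.8, -2.0, 6.4]
opening: 0.086
grasp_force: 58.9
time_s: 11.25
eef_pos: [0.4546, 0.076, 0.0665]
eef_rot: [-0.0, 0.943, -0.334, 0.002]
wrist_force: [1.3, 0.0, -2.0]
opening: 0.089
grasp_force: 58.6
t=11.2 tcp [0.4546 0.076  0.0665] ydir -129.0 q6 2.16 shares [-0.008 -0.     0.113] twist 0.000 (0.0 deg) F [ 1.3  0.  -2. ] open 0.089 grip 58.6
```

View pics/p1.png

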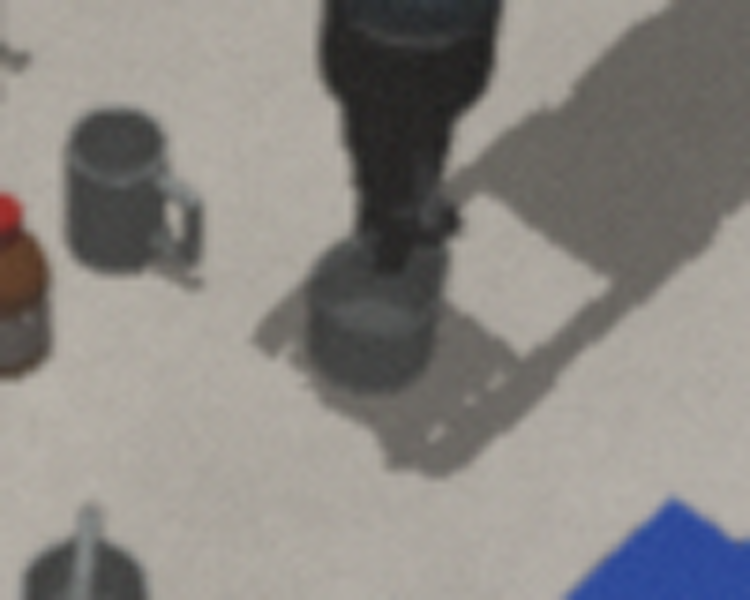

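The pot is off the table, with the fingers on the bail at (400,240). Carrying it to bay0.

```bash
python3 -m handwheel '[[[0,0,-0.2,0],[0,0,-0.45,0],[0,0,-0.7,0],[0,0,-0.7,0]]]'|head -3; python3 -c "
from h import *
go([.472,-.228,.2])"
```

```text
time_s: 11.8
eef_pos: [0.4561, 0.0759, 0.2091]
eef_rot: [-0.001, 0.943, -0.334, 0.004]
t=11.8 tcp [0.4561 0.0759 0.2091] ydir -129.0 q6 2.16 shares [1.017 1.131 0.047] twist 0.000 (0.0 deg) F [ 0.7 -0.1 -2.4] open 0.089 grip 58.8
```

```bash
python3 -m handwheel '[[[0.1,0.11,0,0],[0.25,0.28,0,0],[0.42,0.46,0,0],[0.6,0.66,0,0],[0.76,0.84,0,0],[0.9,0.98,0,0],[0.9,1,0,0],[0.9,1,0,0]]]'|head -3; python3 -c "
from h import *
go([.472,-.228,.1])"
```

```text
time_s: 12.8
eef_pos: [0.4663, -0.1919, 0.2034]
eef_rot: [-0.001, 0.943, -0.334, -0.001]
t=12.8 tcp [ 0.4663 -0.1919  0.2034] ydir -129.0 q6 1.63 shares [0.137 0.122 0.517] twist 0.000 (0.0 deg) F [ 0.   0.8 -1.5] open 0.093 grip 58.8
```

```bash
python3 -m handwheel '[[[0.07,0.06,0,0],[0.137,0.122,0,0],[0.137,0.122,0,0],[0.137,0.122,0.15,0],[0.137,0.122,0.3,0],[0.137,0.122,0.3,0]]]'|head -3
python3 - <<'E'
from meas import *
go([.472,-.228,.1])
C=cloud(); e=ctrl.get_obs()["eef_pos"]; b=e[2]-.045
for P,_ in C: print(circ(near(P,e[:2],.045,b+.02,b+.052),.0295,e[:2]).round(4),len(near(P,e[:2],.045,b+.02,b+.052)))
boxfit(C,-7.7)
E
```

```text
time_s: 13.55
eef_pos: [0.4715, -0.2272, 0.1425]
eef_rot: [-0.001, 0.943, -0.334, -0.003]
t=13.6 tcp [ 0.4715 -0.2272  0.1425] ydir -129.0 q6 1.58 shares [0.006 0.002 0.213] twist 0.000 (0.0 deg) F [-0.6  0.4 -1.7] open 0.090 grip 58.7
[ 0.4722 -0.2268] 18
[ 0.4718 -0.2253] 168
+x 0.0977 slope -0.002 n 30; -x -0.0870 slope -0.008 n 27; +y 0.0907 slope 0.007 n 35; -y -0.0934 slope 0.010 n 7; centre [ 0.5111 -0.2811]
+x 0.0991 slope 0.000 n 27; -x -0.0870 slope 0.033 n 17; +y 0.0942 slope 0.003 n 50; -y -0.0915 slope 0.021 n 44; centre [ 0.5122 -0.2785]
```

```bash
python3 -m handwheel '[[[0.006,0.002,0.1,0],[0.006,0.002,0.2,0],[0.006,0.002,0.3,0],[0.006,0.002,0.38,0],[0.006,0.002,0.42,0],[0.006,0.002,0.44,0],[0.006,0.002,0.445,0],[0.006,0.002,0.445,0]]]'|grep -E "pos|wrist";python3 -m handwheel '[[[0,0,0.01,0],[0,0,0.015,0],[0,0,0.015,0]]]'|grep -E "pos|wrist"
```

```text
eef_pos: [0.4742, -0.2301, 0.0564]
wrist_force: [-0.6, 0.2, -1.0]
eef_pos: [0.4738, -0.2299, 0.0528]
wrist_force: [-0.9, 0.1, -2.2]
```

```bash
python3 -m handwheel '[[[0,0,0.01,0],[0,0,0.01,0]]]'|grep -E "pos|wrist";python3 -m handwheel '[[[0,0,0.01,0],[0,0,0.01,0]]]'|grep -E "pos|wrist"
```

```text
eef_pos: [0.4743, -0.2305, 0.0521]
wrist_force: [-3.2, 0.5, 6.3]
eef_pos: [0.475, -0.2311, 0.0521]
wrist_force: [-7.4, 4.6, 23.1]
```

```bash
python3 -m handwheel '[[[0,0,-0.012,0],[0,0,-0.012,0]]]'|grep -E "pos|wrist";python3 -m handwheel '[[[0,0,0,0],[0,0,0,0],[0,0,0,0],[0,0,0,0]]]' 35|grep -E "pos|wrist|open";python3 -m handwheel '[[[0,0,-0.15,0],[0,0,-0.4,0],[0,0,-0.65,0],[0,0,-0.65,0]]]'|grep -E "pos|wrist"
python3 - <<'E'
from meas import *
go([.618,-.032,.15],54)
C=cloud(); objs([(P-[0,0,.006],h) for P,h in C],[(.472,-.228)],[]); objs(C,[(.661,.072)],[(.65,-.055),(.464,-.068)])
E
```

```text
eef_pos: [0.4745, -0.2302, 0.052]
wrist_force: [-1.1, 3.1, 5.9]
eef_pos: [0.4738, -0.2299, 0.0511]
wrist_force: [0.2, 0.2, -0.2]
opening: 0.411
eef_pos: [0.4765, -0.2319, 0.1861]
wrist_force: [0.1, -0.5, 0.0]
t=16.8 tcp [ 0.4765 -0.2319  0.1861] ydir -129.0 q6 1.57 shares [-0.081 -1.222  0.18 ] twist -0.035 (-3.0 deg) F [ 0.1 -0.5  0. ] open 0.408 grip 0.0
pot 0 handle [ 0.4717 -0.2196  0.0832] dir 41 58 body [ 0.475  -0.2264]
pot 0 handle [ 0.4612 -0.2075  0.0837] dir 44 152 body [ 0.4734 -0.2256]
pot 0 handle [0.6597 0.0705 0.0819] dir 34 38 body [0.6599 0.0709]
pot 0 handle [0.6681 0.0769 0.0825] dir 34 44 body [0.6631 0.0732]
mug 0 axis [ 0.6491 -0.0568] handle az 143 mean [ 0.6174 -0.0327  0.0633] 16
mug 0 axis [ 0.653  -0.0536] handle az 142 mean [ 0.6207 -0.0286  0.061 ] 20
mug 1 axis [ 0.4646 -0.0696] handle az 92 mean [ 0.4641 -0.03    0.0644] 9
mug 1 axis [ 0.4638 -0.0669] handle az 87 mean [ 0.4658 -0.0248  0.0623] 19
```

```bash
python3 -m handwheel '[[[0,-0.2,0,0.12],[-0.1,-0.4,0,0.24],[-0.25,-0.55,0.1,0.36],[-0.4,-0.65,0.2,0.48],[-0.5,-0.72,0.3,0.59],[-0.5,-0.72,0.3,0.59]]]' 38|grep pos; python3 -c "
from h import *
go([.464,-.028,.12],0)"
```

```text
eef_pos: [0.4836, -0.0527, 0.1179]
t=17.6 tcp [ 0.4836 -0.0527  0.1179] ydir -179.5 q6 2.78 shares [-0.124  0.097 -0.01 ] twist 0.005 (0.5 deg) F [0.3 0.2 0.7] open 0.445 grip 0.0
```

```bash
python3 -m handwheel '[[[-0.124,0.097,0,0],[-0.124,0.097,0,0],[-0.124,0.097,0.15,0],[-0.124,0.097,0.25,0],[-0.124,0.097,0.25,0]]]'|grep -E "pos|wrist"
python3 - <<'E'
from meas import *
go([.464,-.028,.025],0)
v=V('scene');A=cv2.resize(v.im[125:205,215:315],(750,600),interpolation=cv2.INTER_CUBIC); cv2.imwrite('pics/m1.png',A[:,:,::-1])
E
```

```text
eef_pos: [0.4666, -0.0311, 0.0701]
wrist_force: [0.3, 0.3, 0.3]
t=18.2 tcp [ 0.4666 -0.0311  0.0701] ydir -179.7 q6 2.81 shares [-0.016  0.012  0.226] twist 0.004 (0.3 deg) F [0.3 0.3 0.3] open 0.443 grip 0.0
```

View pics/m1.png

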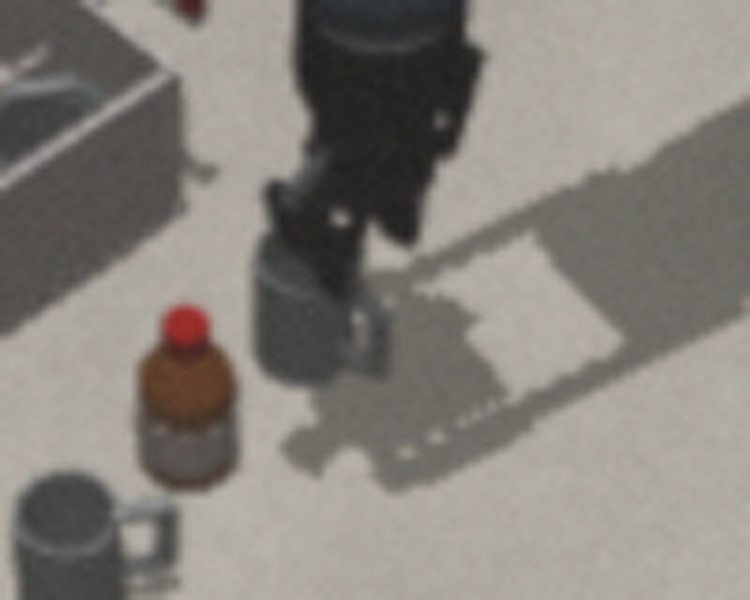

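The fingers at (330,270) straddle the handle at (370,320), just outside the mug wall. Lowering and gripping.

```bash
python3 -m handwheel '[[[-0.02,0.012,0.03,0],[-0.02,0.012,0.1,0],[-0.02,0.012,0.18,0],[-0.02,0.012,0.226,0],[-0.02,0.012,0.226,0]]]'|grep -E "pos|wrist"; python3 -m handwheel '[[[0,0,0,0],[0,0,0,0],[0,0,0,0],[0,0,0,0],[0,0,0,0],[0,0,0,0]]]' 0;python3 -m handwheel '[[[0,0,-0.02,0],[0,0,-0.1,0],[0,0,-0.1,0]]]'
python3 - <<'E'
from meas import *
C=cloud(); objs([(P-[0,0,.02],h) for P,h in C],[],[(.464,-.068)]);go([.464,-.028,.025],0)
E
```

```text
eef_pos: [0.4639, -0.0261, 0.0249]
wrist_force: [0.8, 0.4, 0.1]
time_s: 19.68
eef_pos: [0.4653, -0.0264, 0.0265]
eef_rot: [-0.0, 0.709, -0.705, 0.0]
wrist_force: [-0.1, 1.6, 5.2]
opening: 0.09
grasp_force: 58.9
time_s: 20.05
eef_pos: [0.4661, -0.0268, 0.0476]
eef_rot: [-0.001, 0.709, -0.705, 0.001]
wrist_force: [0.2, -0.5, -1.4]
opening: 0.09
grasp_force: 58.6
mug 0 axis [ 0.4638 -0.067 ] handle az 81 mean [ 0.4703 -0.0191  0.0619] 24
t=20.1 tcp [ 0.4651 -0.0265  0.0465] ydir -179.7 q6 2.82 shares [0.007 0.006 0.107] twist 0.003 (0.3 deg) F [-0.4 -0.1 -2. ] open 0.090 grip 58.6
```

```bash
python3 -m handwheel '[[[0,0,-0.2,0],[0,0,-0.45,0],[0,0,-0.75,0],[0,0,-0.75,0]]]'|head -3; python3 -c "
from h import *
go([.567,-.2145,.2],-7.7)"
```

```text
time_s: 20.65
eef_pos: [0.4682, -0.0274, 0.2011]
eef_rot: [-0.002, 0.709, -0.705, 0.005]
t=20.6 tcp [ 0.4682 -0.0274  0.2011] ydir -179.7 q6 2.82 shares [ 0.938 -0.489  0.013] twist 0.093 (8.0 deg) F [ 0.8 -0.6 -2.2] open 0.093 grip 59.0
```

```bash
python3 -m handwheel '[[[0.1,-0.05,0,0],[0.25,-0.13,0,0],[0.42,-0.22,0,0],[0.6,-0.31,0,0],[0.76,-0.4,0,0.05],[0.88,-0.46,0,0.093],[0.938,-0.489,0,0.093],[0.938,-0.489,0,0.093],[0.938,-0.489,0,0.093]]]'|head -3
python3 - <<'E'
from meas import *
go([.567,-.2145,.15],-7.7)
C=cloud(); e=ctrl.get_obs()["eef_pos"]; b=e[2]-.0265; objs([(P-[0,0,b],h) for P,h in C],[],[(e[0]-.005,e[1]-.04)])
E
```

```text
time_s: 21.78
eef_pos: [0.563, -0.2126, 0.1954]
eef_rot: [-0.0, -0.658, 0.753, 0.001]
t=21.8 tcp [ 0.563  -0.2126  0.1954] ydir 172.4 q6 2.72 shares [ 0.007 -0.021  0.227] twist 0.001 (0.1 deg) F [ 0.   0.  -1.7] open 0.089 grip 58.9
mug 0 axis [ 0.5573 -0.2538] handle az 96 mean [ 0.5532 -0.2035  0.0514] 3
mug 0 axis [ 0.5564 -0.2516] handle az 75 mean [ 0.5664 -0.2045  0.0619] 38
```

```bash
python3 -m handwheel '[[[0.007,-0.021,0.1,0],[0.007,-0.021,0.22,0],[0.007,-0.021,0.34,0],[0.007,-0.021,0.46,0],[0.007,-0.021,0.46,0]]]'|grep -E "pos|wrist"; python3 -m handwheel '[[[0.0,0.0,0.1,0],[0,0,0.2,0],[0,0,0.27,0],[0,0,0.31,0],[0,0,0.33,0],[0,0,0.33,0]]]'|grep -E "pos|wrist"
```

```text
eef_pos: [0.5655, -0.2138, 0.1007]
wrist_force: [0.2, 0.7, -1.3]
eef_pos: [0.5677, -0.2156, 0.0382]
wrist_force: [-0.3, -0.6, -1.7]
```

```bash
python3 -m handwheel '[[[0,0,0.015,0],[0,0,0.015,0]]]'|grep -E "pos|wrist";python3 -m handwheel '[[[0,0,0.01,0],[0,0,0.01,0]]]'|grep -E "pos|wrist"
```

```text
eef_pos: [0.5677, -0.2155, 0.0352]
wrist_force: [1.0, -0.1, -1.2]
eef_pos: [0.5676, -0.2155, 0.0331]
wrist_force: [-0.2, -0.3, -1.2]
```

```bash
python3 -m handwheel '[[[0,0,0.005,0],[0,0,0.005,0]]]'|grep -E "pos|wrist";python3 -m handwheel '[[[0,0,0.005,0],[0,0,0.005,0]]]'|grep -E "pos|wrist"
```

```text
eef_pos: [0.5677, -0.2152, 0.0326]
wrist_force: [-1.6, 2.9, 4.8]
eef_pos: [0.568, -0.2151, 0.0325]
wrist_force: [-3.4, 5.0, 10.3]
```

```bash
python3 -m handwheel '[[[0,0,-0.006,0],[0,0,-0.006,0]]]'|grep -E "wrist";python3 -m handwheel '[[[0,0,0,0],[0,0,0,0],[0,0,0,0],[0,0,0,0]]]' 30|grep -E "pos|wrist|open";python3 -m handwheel '[[[0,0,-0.1,0],[0,0,-0.3,0],[0,0,-0.55,0],[0,0,-0.75,0],[0,0,-0.75,0]]]'|grep -E "pos|wrist"
python3 - <<'E'
from meas import *
go([.6186,-.0315,.15],54)
C=cloud(); objs([(P-[0,0,.006],h) for P,h in C],[(.472,-.228)],[(.562,-.253)]); objs(C,[(.661,.072)],[(.65,-.055)])
E
```

```text
wrist_force: [-1.4, 2.9, 4.4]
eef_pos: [0.5649, -0.2148, 0.0313]
wrist_force: [-9.2, 2.6, 5.1]
opening: 0.354
eef_pos: [0.5706, -0.2174, 0.1883]
wrist_force: [-0.4, 0.3, -0.9]
t=25.6 tcp [ 0.5706 -0.2174  0.1883] ydir 172.3 q6 2.72 shares [-0.954 -0.111  0.188] twist -0.718 (-61.7 deg) F [-0.4  0.3 -0.9] open 0.351 grip 0.0
pot 0 handle [ 0.4609 -0.2088  0.0839] dir 43 151 body [ 0.4746 -0.2259]
mug 0 axis [ 0.5618 -0.2532] handle az 83 mean [ 0.5733 -0.2182  0.0621] 15
mug 0 axis [ 0.5614 -0.2554] handle az 3 mean [ 0.6094 -0.2556  0.0607] 37
pot 0 handle [0.6595 0.0704 0.0814] dir 34 40 body [0.6599 0.0711]
pot 0 handle [0.6679 0.0767 0.0822] dir 34 44 body [0.6629 0.0736]
mug 0 axis [ 0.6492 -0.0563] handle az 143 mean [ 0.6161 -0.0323  0.0639] 14
mug 0 axis [ 0.6526 -0.0539] handle az 143 mean [ 0.6207 -0.0295  0.0623] 18
```

```bash
python3 -m handwheel '[[[-0.15,-0.02,0,-0.12],[-0.35,-0.04,0,-0.24],[-0.55,-0.07,0.05,-0.36],[-0.75,-0.09,0.1,-0.48],[-0.9,-0.1,0.15,-0.6],[-0.954,-0.111,0.188,-0.718],[-0.954,-0.111,0.188,-0.718],[-0.954,-0.111,0.188,-0.718]]]' 38|grep pos; python3 -c "
from h import *
go([.6186,-.0315,.07],53.5)"
```

```text
eef_pos: [0.6148, -0.0298, 0.1441]
t=26.7 tcp [ 0.6148 -0.0298  0.1441] ydir -126.2 q6 1.96 shares [ 0.021 -0.005  0.371] twist 0.003 (0.3 deg) F [-0.2  0.5 -0.2] open 0.443 grip 0.0
```

```bash
python3 -m handwheel '[[[0.021,-0.005,0.2,0],[0.021,-0.005,0.371,0],[0.021,-0.005,0.371,0]]]'|grep -E "pos|wrist"
python3 - <<'E'
from meas import *
go([.6186,-.0315,.025],53.5)
v=V('scene');A=cv2.resize(v.im[145:225,185:285],(750,600),interpolation=cv2.INTER_CUBIC); cv2.imwrite('pics/m0.png',A[:,:,::-1])
E
```

```text
eef_pos: [0.6165, -0.0314, 0.0677]
wrist_force: [0.4, -0.2, -0.1]
t=27.1 tcp [ 0.6165 -0.0314  0.0677] ydir -126.2 q6 1.96 shares [ 0.01  -0.006  0.213] twist 0.004 (0.3 deg) F [ 0.4 -0.2 -0.1] open 0.442 grip 0.0
```

View pics/m0.png

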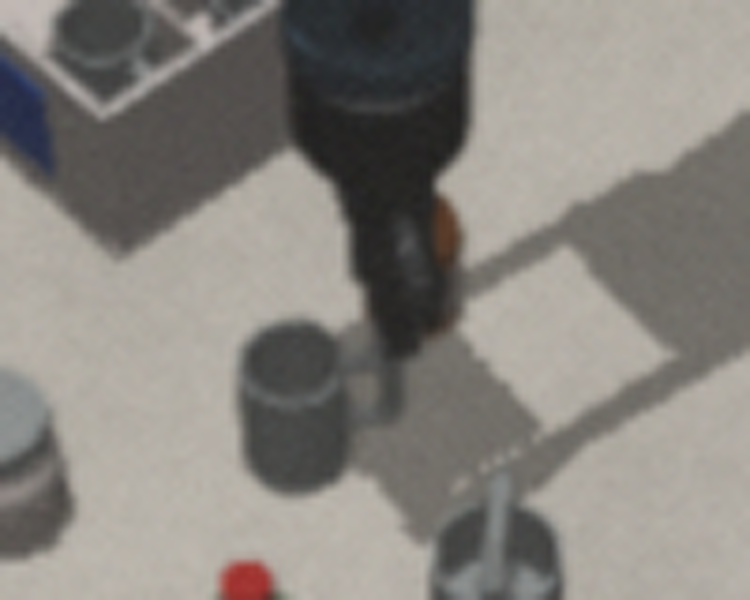

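Mug1 is upright in its bay at (100,30). The gripper is over mug0's handle at (380,370), with brown bottle just behind at (440,270) and clear of it. Lowering and gripping.

```bash
python3 -m handwheel '[[[0.006,-0.006,0.03,0],[0.006,-0.006,0.1,0],[0.006,-0.006,0.17,0],[0.006,-0.006,0.213,0],[0.006,-0.006,0.213,0]]]'|grep -E "pos|wrist"; python3 -m handwheel '[[[0,0,0,0],[0,0,0,0],[0,0,0,0],[0,0,0,0],[0,0,0,0],[0,0,0,0]]]' 0;python3 -m handwheel '[[[0,0,-0.02,0],[0,0,-0.1,0],[0,0,-0.25,0],[0,0,-0.25,0]]]'
python3 - <<'E'
from meas import *
go([.464,-.028,.025],0);e=ctrl.get_obs()["eef_pos"];b=e[2]-.0265
C=cloud(); objs([(P-[0,0,b],h) for P,h in C],[],[(.65,-.055)])
E
```

```text
eef_pos: [0.6198, -0.0305, 0.0266]
wrist_force: [-0.6, -0.3, -0.6]
time_s: 28.52
eef_pos: [0.6211, -0.0308, 0.0283]
eef_rot: [-0.0, 0.951, -0.309, 0.0]
wrist_force: [-0.8, -0.2, 3.7]
opening: 0.094
grasp_force: 59.0
time_s: 29.02
eef_pos: [0.6233, -0.0312, 0.0814]
eef_rot: [-0.0, 0.951, -0.309, 0.003]
wrist_force: [0.8, 0.3, -1.9]
opening: 0.09
grasp_force: 58.6
t=29.0 tcp [ 0.6233 -0.0312  0.0814] ydir -126.0 q6 1.96 shares [-0.655  0.455  0.277] twist 0.628 (54.0 deg) F [ 0.8  0.3 -1.9] open 0.090 grip 58.6
mug 0 axis [ 0.6536 -0.0512] handle az 122 mean [ 0.6317 -0.0174  0.0629] 18
```

```bash
python3 -m handwheel '[[[0,0,-0.2,0],[0,0,-0.45,0],[0,0,-0.6,0],[0,0,-0.6,0]]]'|head -2; python3 -c "
from h import *
go([.525,-.328,.2],82.3)"
```

```text
time_s: 29.62
eef_pos: [0.622, -0.031, 0.1997]
t=29.6 tcp [ 0.622  -0.031   0.1997] ydir -126.0 q6 1.96 shares [ 0.48   1.487 -0.002] twist -0.329 (-28.3 deg) F [ 0.7  0.2 -1.5] open 0.087 grip 58.6
```

```bash
python3 -m handwheel '[[[0.04,0.1,0,0],[0.1,0.25,0,-0.08],[0.16,0.43,0,-0.16],[0.22,0.61,0,-0.24],[0.28,0.79,0,-0.329],[0.32,0.92,0,-0.329],[0.33,0.98,0,-0.329],[0.33,0.98,0,-0.329]]]'|head -2; python3 -c "
from h import *
go([.525,-.328,.2],82.3)"
```

```text
time_s: 30.62
eef_pos: [0.5579, -0.2285, 0.1964]
t=30.6 tcp [ 0.5579 -0.2285  0.1964] ydir -97.8 q6 1.12 shares [-0.095  0.515 -0.019] twist -0.001 (-0.1 deg) F [-0.5  0.4 -0.5] open 0.093 grip 58.6
```

```bash
python3 -m handwheel '[[[-0.02,0.1,0,0],[-0.05,0.27,0,0],[-0.08,0.42,0,0],[-0.095,0.5,0,0],[-0.095,0.515,0,0],[-0.095,0.515,0,0]]]'|head -2
python3 - <<'E'
from meas import *
go([.525,-.328,.1],82.3)
C=cloud(); e=ctrl.get_obs()["eef_pos"]; b=e[2]-.0275; objs([(P-[0,0,b],h) for P,h in C],[],[(e[0]+.039,e[1]-.005)])
E
```

```text
time_s: 31.38
eef_pos: [0.5266, -0.327, 0.1978]
t=31.4 tcp [ 0.5266 -0.327   0.1978] ydir -97.7 q6 0.96 shares [-0.007  0.007  0.489] twist 0.000 (0.0 deg) F [-0.1 -0.3 -1.7] open 0.088 grip 58.7
mug 0 axis [ 0.5626 -0.3322] handle az 171 mean [ 0.5182 -0.3237  0.0605] 10
mug 0 axis [ 0.5661 -0.3295] handle az 156 mean [ 0.5301 -0.3169  0.0613] 26
```

```bash
python3 -m handwheel '[[[-0.005,0.007,0.1,0],[-0.005,0.007,0.22,0],[-0.005,0.007,0.34,0],[-0.005,0.007,0.46,0],[-0.005,0.007,0.46,0]]]'|grep -E "pos|wrist"; python3 -m handwheel '[[[0,0,0.1,0],[0,0,0.2,0],[0,0,0.27,0],[0,0,0.31,0],[0,0,0.335,0],[0,0,0.335,0]]]'|grep -E "pos|wrist"; python3 -m handwheel '[[[0,0,0.01,0],[0,0,0.01,0]]]'|grep -E "pos|wrist"
```

```text
eef_pos: [0.5233, -0.3267, 0.1022]
wrist_force: [0.2, 0.0, -0.4]
eef_pos: [0.5252, -0.3289, 0.0388]
wrist_force: [0.2, -0.0, -2.2]
eef_pos: [0.5254, -0.329, 0.0372]
wrist_force: [0.0, -0.7, -1.6]
```

```bash
for i in 1; do python3 -m handwheel '[[[0,0,0.01,0],[0,0,0.01,0]]]';python3 -m handwheel '[[[0,0,0.006,0],[0,0,0.006,0]]]'; python3 -m handwheel '[[[0,0,0.005,0],[0,0,0.005,0]]]'; done|grep -E "pos|wrist"
```

```text
eef_pos: [0.5251, -0.3288, 0.0348]
wrist_force: [-0.3, -0.5, -0.9]
eef_pos: [0.5251, -0.3293, 0.0343]
wrist_force: [-3.8, -0.1, 5.0]
eef_pos: [0.525, -0.3295, 0.0343]
wrist_force: [-6.6, 1.4, 10.9]
```

```bash
python3 -m handwheel '[[[0,0,-0.006,0],[0,0,-0.006,0]]]'|grep -E "wrist";python3 -m handwheel '[[[0,0,0,0],[0,0,0,0],[0,0,0,0],[0,0,0,0]]]' 26|grep -E "pos|wrist|open";python3 -m handwheel '[[[0,0,-0.1,0],[0,0,-0.3,0],[0,0,-0.55,0],[0,0,-0.75,0],[0,0,-0.75,0]]]'|grep -E "pos|wrist"
python3 - <<'E'
from meas import *
go([.6625,.073,.15],124)
C=cloud(); objs([(P-[0,0,.006],h) for P,h in C],[(.472,-.228)],[(.562,-.253),(.563,-.332)]); objs(C,[(.661,.072)],[]); cover(C)
E
```

```text
wrist_force: [-4.2, -0.9, 5.1]
eef_pos: [0.5252, -0.3286, 0.0337]
wrist_force: [0.8, -0.1, 0.5]
opening: 0.306
eef_pos: [0.5275, -0.3311, 0.1904]
wrist_force: [-1.0, 0.2, 1.1]
t=35.2 tcp [ 0.5275 -0.3311  0.1904] ydir -97.7 q6 0.95 shares [ 0.396 -2.094  0.193] twist -0.485 (-41.7 deg) F [-1.   0.2  1.1] open 0.306 grip 0.0
pot 0 handle [ 0.4723 -0.2091  0.0843] dir 122 74 body [ 0.4734 -0.2297]
pot 0 handle [ 0.4606 -0.2078  0.0837] dir 44 161 body [ 0.4746 -0.2254]
mug 0 axis [ 0.5596 -0.2542] handle az 9 mean [ 0.5844 -0.2532  0.0608] 47
mug 0 axis [ 0.5612 -0.2549] handle az -13 mean [ 0.5954 -0.2703  0.0612] 63
mug 1 axis [ 0.5692 -0.3352] handle az 96 mean [ 0.5696 -0.3186  0.0601] 34
mug 1 axis [ 0.5648 -0.3328] handle az -95 mean [ 0.5668 -0.3441  0.0609] 125
pot 0 handle [0.6589 0.0702 0.0829] dir 34 38 body [0.6597 0.0707]
pot 0 handle [0.668  0.0765 0.0827] dir 32 43 body [0.6633 0.0732]
cover handle [0.5335 0.3207 0.0578] dir 85.3 plate [0.5258 0.3207 0.0136] rect [532.6 321.8] [194.4 248.1] 84.9 95
cover handle [0.5353 0.3267 0.0569] dir 84.9 plate [0.5435 0.3293 0.0137] rect [531.5 324.2] [194.7 250.5] 85.5 122
```

```bash
python3 -m handwheel '[[[0.04,-0.2,0,0],[0.1,-0.45,0,0],[0.15,-0.7,0,0],[0.2,-0.95,0,0],[0.2,-0.98,0,0]]]' 40|grep pos; python3 -m handwheel '[[[0.04,-0.2,0,-0.12],[0.1,-0.45,0,-0.24],[0.15,-0.7,0,-0.36],[0.2,-0.95,0,-0.485],[0.2,-1,0,-0.485],[0.2,-1,0,-0.485]]]'|grep pos; python3 -c "
from h import *
go([.662,.072,.1],123.5)"
```

```text
eef_pos: [0.5908, -0.1364, 0.1824]
eef_pos: [0.657, 0.0524, 0.1828]
t=36.7 tcp [0.657  0.0524 0.1828] ydir -56.1 q6 0.88 shares [ 0.076 -0.067  0.414] twist 0.005 (0.4 deg) F [-0.   0.1  0.8] open 0.469 grip 0.0
```

```bash
python3 -m handwheel '[[[0.076,-0.067,0,0],[0.076,-0.067,0.2,0],[0.076,-0.067,0.414,0],[0.076,-0.067,0.414,0]]]'|grep -E "pos|wrist"; python3 -c "
from h import *
go([.662,.072,.045],123.5)"
```

```text
eef_pos: [0.6595, 0.0721, 0.0969]
wrist_force: [0.9, 0.5, -0.5]
t=37.2 tcp [0.6595 0.0721 0.0969] ydir -56.1 q6 0.91 shares [0.012 0.009 0.259] twist 0.004 (0.4 deg) F [ 0.9  0.5 -0.5] open 0.471 grip 0.0
```

```bash
python3 -m handwheel '[[[0.01,0.009,0.06,0],[0.01,0.009,0.13,0],[0.01,0.009,0.2,0],[0.01,0.009,0.255,0],[0.01,0.009,0.255,0]]]'|grep -E "pos|wrist"; python3 -m handwheel '[[[0,0,0,0],[0,0,0,0],[0,0,0,0],[0,0,0,0],[0,0,0,0],[0,0,0,0]]]' 0;python3 -m handwheel '[[[0,0,-0.02,0],[0,0,-0.1,0],[0,0,-0.3,0],[0,0,-0.5,0],[0,0,-0.75,0],[0,0,-0.75,0]]]'
python3 - <<'E'
from meas import *
go([.4597,-.3189,.2],82.3);e=ctrl.get_obs()["eef_pos"];b=e[2]-.045
C=cloud()
for P,_ in C: Q=near(P,e[:2],.045,b+.02,b+.052); print(len(Q),circ(Q,.0295,e[:2]))
E
```

```text
eef_pos: [0.6644, 0.0721, 0.0486]
wrist_force: [0.5, -0.6, -0.7]
time_s: 38.58
eef_pos: [0.666, 0.0722, 0.0509]
eef_rot: [0.0, 0.956, 0.292, 0.001]
wrist_force: [0.2, 1.1, 5.2]
opening: 0.085
grasp_force: 59.1
time_s: 39.33
eef_pos: [0.6687, 0.0718, 0.2071]
eef_rot: [0.002, 0.956, 0.292, 0.005]
wrist_force: [0.0, 0.5, -0.6]
opening: 0.085
grasp_force: 58.7
t=39.3 tcp [0.6687 0.0718 0.2071] ydir -56.0 q6 0.91 shares [-1.958  1.036  0.026] twist 0.485 (41.7 deg) F [ 0.   0.5 -0.6] open 0.085 grip 58.7
50 [0.66401765 0.07047322]
146 [0.66428963 0.07291382]
```

```bash
python3 -m handwheel '[[[-0.1,0.05,0,0],[-0.3,0.16,0,0],[-0.5,0.27,0,0],[-0.7,0.38,0,0],[-0.9,0.48,0,0],[-1,0.53,0,0]]]' |grep pos; python3 -m handwheel '[[[-0.2,0.1,0,0],[-0.4,0.2,0,0],[-0.6,0.31,0,0],[-0.8,0.42,0,0],[-0.9,0.48,0,0],[-0.95,0.5,0,0],[-0.95,0.5,0,0],[-0.95,0.5,0,0]]]'|grep pos; python3 -c "
from h import *
go([.46,-.319,.15])"
```

```text
eef_pos: [0.5558, -0.13, 0.1983]
eef_pos: [0.4571, -0.3157, 0.1997]
t=41.2 tcp [ 0.4571 -0.3157  0.1997] ydir -56.0 q6 0.16 shares [0.003 0.022 0.249] twist 0.000 (0.0 deg) F [-0.1  0.7 -2.4] open 0.087 grip 58.6
```

```bash
python3 -m handwheel '[[[0.003,0.022,0.1,0],[0.003,0.022,0.25,0],[0.003,0.022,0.25,0]]]'|grep -E "pos|wrist"
python3 - <<'E'
from meas import *
go([.46,-.319,.058]);e=ctrl.get_obs()["eef_pos"];b=e[2]-.05
C=cloud()
for P,_ in C: Q=near(P,e[:2],.045,b+.02,b+.052); print(len(Q),circ(Q,.0295,e[:2]))
E
```

```text
eef_pos: [0.459, -0.3175, 0.1476]
wrist_force: [-1.1, 0.0, -1.8]
t=41.5 tcp [ 0.459  -0.3175  0.1476] ydir -55.9 q6 0.16 shares [0.    0.012 0.448] twist 0.000 (0.0 deg) F [-1.1  0.  -1.8] open 0.085 grip 58.5
2 [ 0.44495487 -0.35765141]
164 [ 0.45702952 -0.31668606]
```

```bash
python3 -m handwheel '[[[0.003,0.014,0.1,0],[0.003,0.014,0.2,0],[0.003,0.014,0.3,0],[0.003,0.014,0.38,0],[0.003,0.014,0.42,0],[0.003,0.014,0.44,0],[0.003,0.014,0.44,0]]]'|grep -E "pos|wrist";for i in 1; do python3 -m handwheel '[[[0,0,0.008,0],[0,0,0.008,0]]]'; python3 -m handwheel '[[[0,0,0.006,0],[0,0,0.006,0]]]'; done|grep -E "pos|wrist"
```

```text
eef_pos: [0.4623, -0.3221, 0.0624]
wrist_force: [-0.3, 0.8, -1.0]
eef_pos: [0.4622, -0.3222, 0.0608]
wrist_force: [0.2, 0.1, -0.5]
eef_pos: [0.462, -0.322, 0.0593]
wrist_force: [-0.1, -0.2, -1.9]
```

```bash
for i in 1; do python3 -m handwheel '[[[0,0,0.006,0],[0,0,0.006,0]]]'; python3 -m handwheel '[[[0,0,0.006,0],[0,0,0.006,0]]]';python3 -m handwheel '[[[0,0,0.005,0],[0,0,0.005,0]]]'; done|grep -E "pos|wrist"
```

```text
eef_pos: [0.462, -0.3219, 0.0579]
wrist_force: [-0.8, -0.4, -1.6]
eef_pos: [0.4621, -0.322, 0.0569]
wrist_force: [-0.1, 0.4, -1.0]
eef_pos: [0.4624, -0.3222, 0.0569]
wrist_force: [-0.8, 2.3, 7.1]
```

```bash
python3 -m handwheel '[[[0,0,0,0],[0,0,0,0],[0,0,0,0],[0,0,0,0]]]' 32|grep -E "pos|wrist|open";python3 -m handwheel '[[[0,0,-0.1,0],[0,0,-0.3,0],[0,0,-0.55,0],[0,0,-0.75,0],[0,0,-0.75,0]]]'|grep -E "pos|wrist"; python3 -m handwheel '[[[-0.2,-0.1,0,0],[-0.4,-0.3,0,0],[-0.4,-0.6,0,0],[-0.4,-0.9,0,0],[-0.4,-1,0,0]]]'|grep -E "pos|wrist"
python3 - <<'E'
from meas import *
go([.534,.323,.1],-5)
t=V("top");v=V("scene");C=cloud(vs=[t,v]); box(C); boxfit(C,-7.7); cover(C)
A=cv2.resize(t.im[175:260,305:385],(400,425),interpolation=cv2.INTER_CUBIC)
B=cv2.resize(v.im[95:180,160:245],(400,425),interpolation=cv2.INTER_CUBIC)
cv2.imwrite("pics/box2.png",np.hstack([A,B])[:,:,::-1])
E
```

```text
eef_pos: [0.462, -0.322, 0.0558]
wrist_force: [0.3, -0.6, 1.2]
opening: 0.377
eef_pos: [0.4639, -0.3239, 0.2102]
wrist_force: [1.2, -0.5, -0.7]
eef_pos: [0.2821, -0.198, 0.2042]
wrist_force: [0.5, -0.3, 0.8]
t=45.5 tcp [ 0.2821 -0.198   0.2042] ydir -56.0 q6 0.02 shares [ 2.5   -1.455  0.524] twist -0.594 (-51.0 deg) F [ 0.5 -0.3  0.8] open 0.375 grip 0.0
box rim rect [ 497.4 -279.6] [190.2 220.3] ang 82.5 340
red [ 0.411  -0.1834  0.1575] [0.01  0.007 0.023] [ 0.416 -0.18   0.165] 13
brass [ 0.3902 -0.3395  0.1238] [0.029 0.023 0.036] [ 0.407 -0.329  0.137] 49
box rim rect [ 501.8 -277.1] [198.5 222.9] ang 81.7 335
red [ 0.4131 -0.18    0.1585] [0.012 0.01  0.023] [ 0.419 -0.175  0.165] 9
brass [ 0.3919 -0.3377  0.123 ] [0.025 0.018 0.037] [ 0.402 -0.329  0.138] 27
+x 0.0980 slope 0.003 n 45; -x -0.0867 slope 0.008 n 46; +y 0.0911 slope 0.003 n 45; -y -0.0927 slope 0.010 n 50; centre [ 0.5115 -0.2805]
+x 0.0989 slope -0.007 n 21; -x -0.0888 slope 0.035 n 36; +y 0.0939 slope 0.009 n 49; -y -0.0918 slope -0.003 n 46; centre [ 0.5111 -0.2786]
cover handle [0.5336 0.3201 0.0578] dir 85.4 plate [0.5262 0.322  0.0136] rect [532.6 322.1] [195.3 248.5] 85.2 94
cover handle [0.535  0.3268 0.0565] dir 84.7 plate [0.5434 0.33   0.0138] rect [531.9 324.2] [194.6 250.9] 85.5 121
```

View pics/box2.png

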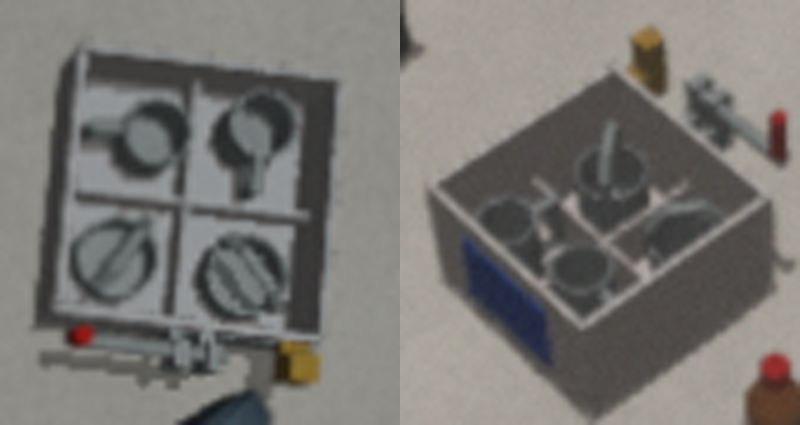

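The box holds both mugs in the rear bays and both pots in the front bays, all upright. The knob at (82,335) shows the bolt drawn. Fetching the cover.

```bash
python3 -m handwheel '[[[0.2,-0.12,0,-0.12],[0.4,-0.25,0,-0.24],[0.65,-0.38,0,-0.36],[0.9,-0.5,0,-0.48],[0.98,-0.56,0,-0.594],[0.98,-0.56,0,-0.594]]]' 40|grep pos;  python3 -c "
from h import *
go([.5335,.3235,.12],-4.8)"
```

```text
eef_pos: [0.3845, 0.0025, 0.2051]
t=46.4 tcp [0.3845 0.0025 0.2051] ydir -4.9 q6 -0.22 shares [1.662 0.607 0.425] twist -0.001 (-0.1 deg) F [-0.3 -1.2  0.1] open 0.465 grip 0.0
```

```bash
python3 -m handwheel '[[[0.2,0.08,0,0],[0.45,0.17,0,0],[0.7,0.26,0,0],[0.95,0.35,0,0],[1,0.37,0,0]]]' |grep pos; python3 -m handwheel '[[[0.2,0.08,0.1,0],[0.45,0.17,0.2,0],[0.66,0.237,0.38,0],[0.66,0.237,0.38,0],[0.66,0.237,0.38,0]]]' |grep pos;  python3 - <<'E'
from meas import *
cover(cloud()); go([.5335,.3235,.017],-4.8)
E
```

```text
eef_pos: [0.4762, 0.1953, 0.205]
eef_pos: [0.5342, 0.3199, 0.1297]
cover handle [0.5309 0.2853 0.056 ] dir 85.8 plate [0.5373 0.2727 0.0135] rect [518.6 323. ] [194.3 220.8] 85.7 34
cover handle [0.5352 0.3262 0.0564] dir 85.3 plate [0.5496 0.3342 0.0137] rect [538.1 324.3] [194.6 239.4] 85.2 126
t=47.7 tcp [0.5349 0.3203 0.1317] ydir -5.1 q6 0.44 shares [ 0.015 -0.01   0.573] twist -0.004 (-0.3 deg) F [ 0.4 -0.3  0.1] open 0.466 grip 0.0
```

```bash
python3 -m handwheel '[[[0.015,-0.008,0.15,0],[0.015,-0.008,0.3,0],[0.015,-0.008,0.42,0],[0.015,-0.008,0.52,0],[0.015,-0.008,0.57,0],[0.015,-0.008,0.57,0]]]'|grep -E "pos|wrist"; python3 -m handwheel '[[[0,0,0,0],[0,0,0,0],[0,0,0,0],[0,0,0,0],[0,0,0,0],[0,0,0,0]]]' 0; python3 -m handwheel '[[[0,0,-0.02,0],[0,0,-0.1,0],[0,0,-0.2,0],[0,0,-0.2,0]]]'
python3 - <<'E'
from meas import *
e=ctrl.get_obs(); v=V("scene"); P=v.xyz.reshape(-1,3);h=v.hsv.reshape(-1,3); b=(h[:,0]>100)&(h[:,0]<125)&(h[:,1]>120)
B=near(P[b],(.535,.323),.13,.02,.1); f=np.linalg.lstsq(np.c_[B[:,:2]-[.5335,.3235],np.ones(len(B))],B[:,2],rcond=None)[0]; print("plane",f,len(B))
go([.5335,.3235,.2],-4.8)
E
```

```text
eef_pos: [0.5324, 0.3246, 0.0159]
wrist_force: [-0.1, -0.2, 0.3]
time_s: 49.22
eef_pos: [0.5334, 0.3253, 0.0172]
eef_rot: [0.0, 0.737, 0.676, 0.001]
wrist_force: [-0.8, -0.7, 7.3]
opening: 0.112
grasp_force: 58.7
time_s: 49.72
eef_pos: [0.5345, 0.3258, 0.059]
eef_rot: [0.001, 0.737, 0.676, 0.003]
wrist_force: [-0.1, 1.2, -4.6]
opening: 0.111
grasp_force: 58.7
plane [0.0028608  0.00474931 0.05548615] 2559
t=49.8 tcp [0.5336 0.3253 0.0577] ydir -5.0 q6 0.44 shares [-0.008  0.002 -0.712] twist -0.002 (-0.2 deg) F [-0.2  0.2 -3.9] open 0.110 grip 58.7
```

The cover hangs level (slopes below 0.005). Carrying it to the box.

```bash
python3 -m handwheel '[[[0,0,-0.25,0],[0,0,-0.5,0],[0,0,-0.75,0],[0,0,-0.85,0],[0,0,-0.85,0]]]'|grep -E "pos|wrist"; python3 -c "
from h import *
go([.5115,-.2795,.2],-7.7)"
```

```text
eef_pos: [0.5329, 0.325, 0.2264]
wrist_force: [0.6, -0.9, -5.5]
t=50.4 tcp [0.5329 0.325  0.2264] ydir -5.0 q6 0.44 shares [-3.021  0.156  0.13 ] twist 0.032 (2.7 deg) F [ 0.6 -0.9 -5.5] open 0.119 grip 59.3
```

```bash
python3 -m handwheel '[[[-0.1,0.005,0,0],[-0.25,0.01,0,0],[-0.42,0.02,0,0],[-0.6,0.03,0,0],[-0.78,0.04,0,0.01],[-0.95,0.05,0,0.032],[-1,0.05,0,0.032]]]'|grep pos; python3 -m handwheel '[[[-0.18,0.01,0,0],[-0.36,0.02,0,0],[-0.54,0.03,0,0],[-0.72,0.04,0,0],[-0.9,0.05,0,0],[-1,0.05,0,0]]]'|grep pos; python3 -m handwheel '[[[-0.18,0.01,0,0],[-0.36,0.02,0,0],[-0.54,0.03,0,0],[-0.7,0.04,0,0],[-0.82,0.05,0,0],[-0.9,0.05,0,0],[-0.95,0.05,0,0],[-0.95,0.05,0,0],[-0.95,0.05,0,0]]]'|grep pos; python3 -c "
from h import *
go([.5115,-.2795,.2],-7.7)"
```

```text
eef_pos: [0.5234, 0.1222, 0.2232]
eef_pos: [0.5068, -0.076, 0.224]
eef_pos: [0.4925, -0.2636, 0.2259]
t=53.1 tcp [ 0.4925 -0.2636  0.2259] ydir -7.7 q6 -0.57 shares [-0.066  0.105  0.129] twist 0.000 (0.0 deg) F [ 0.   0.  -3.9] open 0.115 grip 59.3
```

```bash
cat >> meas.py <<'E'
def coverfit(vs,bot,yaw=-7.7,c0=(.5115,-.2795)):
    a=np.radians(yaw); R=np.array([[np.cos(a),-np.sin(a)],[np.sin(a),np.cos(a)]])
    for v in vs:
        h=v.hsv; m=((h[...,0]>100)&(h[...,0]<125)&(h[...,1]>110)&(abs(v.xyz[...,2]-bot-.014)<.02)).astype(np.uint8)
        k,l,st,_=cv2.connectedComponentsWithStats(m); i=1+np.argmax(st[1:,4]); y,x=np.nonzero(l==i)
        q=(v.onz(np.c_[x,y],bot+.014)-c0)@R; r={}
        for ax in(0,1):
            for s in(1,-1):
                e=[]
                for t in np.arange(-.08,.081,.008):
                    if ax==0 and abs(t-s*.045)<.02: continue
                    b=q[abs(q[:,1-ax]-t)<.004]
                    if len(b)>5: e.append((t,(b[:,ax]*s).max()*s))
                e=np.array(e); md=np.median(e[:,1]); g=abs(e[:,1]-md)<.006; r[ax,s]=md; print("xy"[ax],s,"%.4f slope %.3f n%d"%(md,np.polyfit(*e[g].T,1)[0],g.sum()),end="; ")
        print("off",np.round([(r[0,1]+r[0,-1])/2,(r[1,1]+r[1,-1])/2],4),"size",np.round([r[0,1]-r[0,-1],r[1,1]-r[1,-1]],4))
E
python3 -m handwheel '[[[-0.033,0.05,0,0],[-0.066,0.105,0.05,0],[-0.066,0.105,0.1,0],[-0.066,0.105,0.129,0],[-0.066,0.105,0.129,0],[-0.066,0.105,0.129,0]]]'|grep pos
python3 - <<'E'
from meas import *
o=ctrl.get_obs()["eef_pos"]; go([.5115,-.2795,.2],-7.7); vs=[V("top"),V("scene")]
coverfit(vs,o[2]-.017)
E
```

```text
eef_pos: [0.5114, -0.2803, 0.2003]
t=53.9 tcp [ 0.5114 -0.2803  0.2003] ydir -7.7 q6 -0.57 shares [ 0.004 -0.     0.002] twist -0.000 (-0.0 deg) F [-0.1  0.3 -4.5] open 0.113 grip 59.3
x 1 0.0946 slope -0.007 n6; x -1 0.0123 slope 0.153 n1; y 1 0.0925 slope -0.003 n18; y -1 0.0430 slope -0.785 n2; off [0.0534 0.0678] size [0.0823 0.0495]
x 1 0.0950 slope 0.018 n16; x -1 -0.0963 slope -0.005 n14; y 1 0.0972 slope 0.024 n21; y -1 -0.0959 slope -0.000 n12; off [-0.0006  0.0007] size [0.1912 0.1931]meas.py:51: RankWarning: Polyfit may be poorly conditioned
  e=np.array(e); md=np.median(e[:,1]); g=abs(e[:,1]-md)<.006; r[ax,s]=md; print("xy"[ax],s,"%.4f slope %.3f n%d"%(md,np.polyfit(*e[g].T,1)[0],g.sum()),end="; ")
```

```bash
python3 -m handwheel '[[[0.005,0.007,0.06,0],[0.005,0.007,0.14,0],[0.005,0.007,0.22,0],[0.005,0.007,0.28,0],[0.005,0.007,0.33,0],[0.005,0.007,0.35,0],[0.005,0.007,0.35,0]]]'|grep -E "pos|wrist"
python3 - <<'E'
from meas import *
o=ctrl.get_obs()["eef_pos"]; go([.5115,-.2795,.1145],-7.7); v=V("scene")
coverfit([v],o[2]-.017)
A=cv2.resize(v.im[80:180,150:275],(750,600),interpolation=cv2.INTER_CUBIC); cv2.imwrite('pics/c1.png',A[:,:,::-1])
E
```

```text
eef_pos: [0.5129, -0.2795, 0.13]
wrist_force: [-0.1, -0.4, -4.7]
t=54.9 tcp [ 0.5129 -0.2795  0.13  ] ydir -7.7 q6 -0.57 shares [-0.001 -0.007  0.077] twist -0.000 (-0.0 deg) F [-0.1 -0.4 -4.7] open 0.113 grip 59.3
x 1 0.0971 slope -0.001 n16; x -1 -0.0962 slope 0.014 n14; y 1 0.0982 slope 0.010 n21; y -1 -0.0945 slope -0.006 n11; off [0.0004 0.0019] size [0.1933 0.1927]
```

View pics/c1.png

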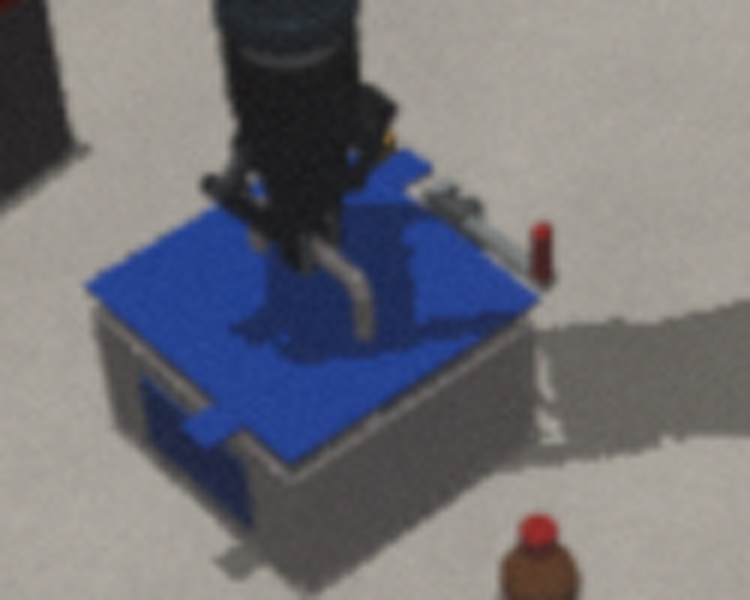

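The cover hangs level and square over the box, with the front tongue at (410,165) between strap and keeper. Lowering it with force checks.

```bash
for i in 1; do python3 -m handwheel '[[[0,-0.002,0.01,0],[0,-0.002,0.02,0],[0,-0.002,0.02,0]]]';  python3 -m handwheel '[[[0,0,0.01,0],[0,0,0.02,0],[0,0,0.02,0]]]';python3 -m handwheel '[[[0,0,0.01,0],[0,0,0.015,0],[0,0,0.015,0]]]'; done | grep -E "pos|wrist"
```

```text
eef_pos: [0.5124, -0.2793, 0.126]
wrist_force: [-0.5, 0.1, -4.9]
eef_pos: [0.5123, -0.2793, 0.1218]
wrist_force: [0.3, -0.1, -4.3]
eef_pos: [0.5124, -0.2794, 0.1189]
wrist_force: [-1.3, 0.7, -4.8]
```

```bash
for i in 1; do python3 -m handwheel '[[[0,0,0.01,0],[0,0,0.01,0]]]';  python3 -m handwheel '[[[0,0,0.008,0],[0,0,0.008,0]]]';python3 -m handwheel '[[[0,0,0.005,0],[0,0,0.005,0]]]'; done | grep -E "pos|wrist"
```

```text
eef_pos: [0.5124, -0.2793, 0.1169]
wrist_force: [0.7, -0.2, -4.0]
eef_pos: [0.5124, -0.2793, 0.1153]
wrist_force: [0.5, -0.6, -4.7]
eef_pos: [0.5124, -0.2794, 0.1144]
wrist_force: [-1.0, -0.7, -4.2]
```

```bash
for i in 1; do python3 -m handwheel '[[[0,0,0.005,0],[0,0,0.005,0]]]';  python3 -m handwheel '[[[0,0,0.005,0],[0,0,0.005,0]]]';python3 -m handwheel '[[[0,0,0.005,0],[0,0,0.005,0]]]'; done | grep -E "pos|wrist"
```

```text
eef_pos: [0.5126, -0.2795, 0.1142]
wrist_force: [-2.6, 3.5, 2.9]
eef_pos: [0.5126, -0.2795, 0.1142]
wrist_force: [-5.7, 4.2, 8.7]
eef_pos: [0.5126, -0.2795, 0.1141]
wrist_force: [-8.8, 4.9, 15.7]
```

```bash
python3 -m handwheel '[[[0,0,-0.01,0],[0,0,-0.01,0]]]'|grep wrist; python3 -m handwheel '[[[0,0,0,0],[0,0,0,0],[0,0,0,0],[0,0,0,0]]]' 35|grep -E "pos|wrist|open"; python3 -m handwheel '[[[0,0,-0.05,0],[0,0,-0.2,0],[0,0,-0.5,0],[0,0,-0.5,0]]]'|grep -E "pos|wrist"
python3 - <<'E'
from meas import *
v=V("scene"); coverfit([v],.097)
P=v.xyz.reshape(-1,3);h=v.hsv.reshape(-1,3); b=(h[:,0]>100)&(h[:,0]<125)&(h[:,1]>110)
B=near(P[b],(.5115,-.2795),.13,.095,.13); f=np.linalg.lstsq(np.c_[B[:,:2]-[.5115,-.2795],np.ones(len(B))],B[:,2],rcond=None)[0]; print("plane (0.111 wanted)",f.round(4))
go([.411,-.178,.16],82.3)
E
```

```text
wrist_force: [-4.5, 2.8, 5.4]
eef_pos: [0.5125, -0.2795, 0.1134]
wrist_force: [-0.7, -0.0, 0.3]
opening: 0.416
eef_pos: [0.5155, -0.2818, 0.2204]
wrist_force: [0.4, 1.1, 0.0]
x 1 0.0964 slope 0.008 n16; x -1 -0.0965 slope 0.011 n16; y 1 0.0972 slope 0.005 n21; y -1 -0.0962 slope 0.000 n21; off [-0.      0.0005] size [0.1929 0.1934]
plane (0.111 wanted) [-3.000e-04 -1.000e-04  1.109e-01]
t=58.9 tcp [ 0.5141 -0.2807  0.2173] ydir -7.7 q6 -0.57 shares [ 0.44  -0.582  0.281] twist 1.047 (90.0 deg) F [-0.4  0.5 -0.6] open 0.405 grip 0.0
```

The cover is seated: level, centred within 1 mm, at 0.111 m. Now turning to throw the bolt.

```bash
python3 -m handwheel '[[[0,-0.1,0,0.11],[0.1,-0.25,0,0.22],[0.2,-0.4,0,0.33],[0.3,-0.5,0,0.44],[0.44,-0.582,0,0.55],[0.44,-0.582,0,0.66],[0.44,-0.582,0,0.78],[0.44,-0.582,0,0.9],[0.44,-0.582,0,1],[0.44,-0.582,0,1]]]' 30|grep -E "pos|wrist"
python3 - <<'E'
from meas import *
try: box(cloud())
except Exception: pass
go([.4115,-.180,.16],82.3)
E
```

```text
eef_pos: [0.4084, -0.1761, 0.2126]
wrist_force: [-0.5, -0.1, -0.2]
box rim rect [ 554.7 -289.7] [195.8 158.1] ang 80.6 372
t=60.2 tcp [ 0.4086 -0.1763  0.2129] ydir -93.5 q6 0.96 shares [0.016 0.018 0.264] twist 0.049 (4.2 deg) F [-0.4  0.5 -1.9] open 0.351 grip 0.0meas.py:24: RuntimeWarning: Mean of empty slice.
  Q=P[s]; Q=near(Q,(.40,-.28),.12,.1 if nm=="brass" else .133,.17); print(nm,Q.mean(0).round(4),np.ptp(Q,axis=0).round(3),Q.max(0).round(3),len(Q))
  ret = um.true_divide(
```

```bash
python3 -m handwheel '[[[0.012,0.023,0,0.049],[0.012,0.023,0.1,0.049],[0.012,0.023,0.25,0.049],[0.012,0.023,0.25,0.049]]]'|grep -E "pos|wrist"; python3 -m handwheel '[[[0,0,0.05,0],[0,0,0.1,0],[0,0,0.15,0],[0,0,0.19,0],[0,0,0.19,0]]]'|grep -E "pos|wrist"; python3 -c "
from h import *
go([.411,-.181,.1235],82.3)"
```

```text
eef_pos: [0.4094, -0.18, 0.1613]
wrist_force: [-0.5, 0.6, 1.0]
eef_pos: [0.4107, -0.1809, 0.1247]
wrist_force: [-0.6, 0.0, -0.1]
t=61.3 tcp [ 0.4107 -0.1809  0.1247] ydir -97.9 q6 1.03 shares [0.002 0.    0.006] twist -0.002 (-0.2 deg) F [-0.6  0.  -0.1] open 0.348 grip 0.0
```

```bash
python3 -m handwheel '[[[0,0.05,0,0],[0,0.1,0,0],[0,0.15,0,0],[0,0.2,0,0],[0,0.25,0,0],[0,0.27,0,0],[0,0.27,0,0]]]'|grep -E "pos|wrist"; python3 -m handwheel '[[[0,0.015,0,0],[0,0.02,0,0],[0,0.02,0,0]]]'|grep -E "pos|wrist"
```

```text
eef_pos: [0.4033, -0.2354, 0.1255]
wrist_force: [0.8, -0.0, -0.9]
eef_pos: [0.4028, -0.2384, 0.1253]
wrist_force: [0.1, 2.5, 0.7]
```

```bash
python3 -m handwheel '[[[0,0.01,0,0],[0,0.02,0,0],[0,0.02,0,0]]]'|grep -E "pos|wrist"; python3 -m handwheel '[[[0,0.01,0,0],[0,0.02,0,0],[0,0.02,0,0]]]'|grep -E "pos|wrist"
```

```text
eef_pos: [0.4024, -0.2428, 0.1254]
wrist_force: [-0.6, 1.3, 0.2]
eef_pos: [0.402, -0.2469, 0.1254]
wrist_force: [-1.3, 1.5, -0.3]
```

```bash
for i in 1; do python3 -m handwheel '[[[0,0.01,0,0],[0,0.015,0,0],[0,0.015,0,0]]]'; python3 -m handwheel '[[[0,0.01,0,0],[0,0.015,0,0],[0,0.015,0,0]]]'; done|grep -E "pos|wrist"
```

```text
eef_pos: [0.4017, -0.2492, 0.1254]
wrist_force: [0.1, 5.7, -0.2]
eef_pos: [0.4016, -0.2494, 0.1252]
wrist_force: [2.3, 15.3, 5.5]
```

Hard stop reached, so the bolt is home. Backing off, rising and checking.

```bash
python3 -m handwheel '[[[0,-0.03,0,0],[0,-0.06,0,0],[0,-0.06,0,0]]]'|grep wrist; python3 -m handwheel '[[[0,0,-0.2,0],[0,0,-0.4,0],[-0.2,0,-0.5,0],[-0.5,0,-0.5,0],[-0.6,0,-0.5,0],[-0.6,0,-0.5,0]]]'|grep -E "pos|wrist"
python3 - <<'E'
from meas import *
t=V("top");v=V("scene"); coverfit([v],.097)
for w in(t,v):
    P=w.xyz.reshape(-1,3);h=w.hsv.reshape(-1,3); s=((h[:,0]<8)|(h[:,0]>172))&(h[:,1]>120); Q=near(P[s],(.405,-.22),.09,.135,.18); print(len(Q),Q.mean(0).round(4) if len(Q) else 0)
A=cv2.resize(t.im[175:260,305:385],(400,425),interpolation=cv2.INTER_CUBIC)
B=cv2.resize(v.im[95:180,160:245],(400,425),interpolation=cv2.INTER_CUBIC)
cv2.imwrite("pics/fin.png",np.hstack([A,B])[:,:,::-1])
E
```

```text
wrist_force: [-0.5, -0.5, -0.2]
eef_pos: [0.2834, -0.2249, 0.226]
wrist_force: [0.1, -0.5, -0.3]
x 1 0.0966 slope 0.002 n16; x -1 -0.0965 slope 0.000 n16; y 1 0.0976 slope -0.002 n21; y -1 -0.0962 slope 0.000 n21; off [0.0001 0.0007] size [0.1931 0.1938]
17 [ 0.4026 -0.238   0.1595]
4 [ 0.4039 -0.2373  0.1614]
```

View pics/fin.png

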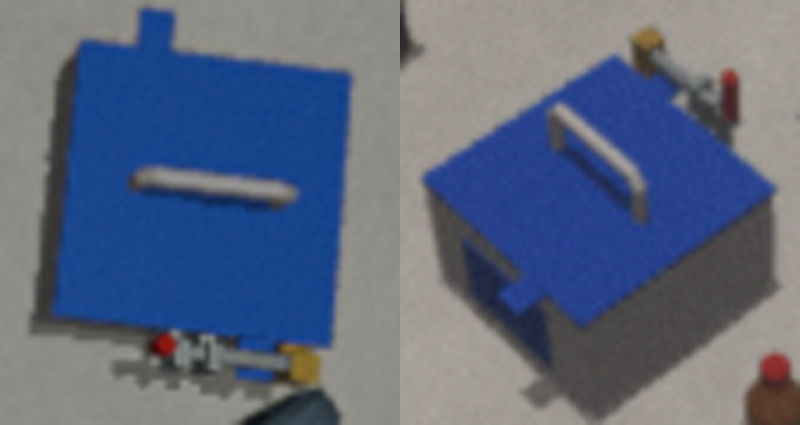

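The cover is flat, and the bolt runs over the tongue at (255,370) into the keeper at (300,362). The knob has travelled about 56 mm. Handing in.

```bash
python3 -c "
from bench import ctrl
print(ctrl.hand_in())"
```

```text
the job is handed in; nothing more can be done
None
```

I handed the job in (no verdict was returned): both pots and both mugs stand upright in the box, one to a bay, the cover is seated level, and the bolt is fully home over the tongue, after about 65 s of the 210 s allowed.

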